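# Draw a panel onto its seal with a cam lock

## Robot

A 6-joint arm with a two-finger parallel gripper is mounted at the origin on a cart in front of the work surface, level with it; the furniture and walls round the work are solid. World frame = base frame: x ahead of the robot, y to its left, z up, the work surface at z = 0. Lengths are in m, angles in degrees, forces in N, time in s.
With the tool pointing down it reaches from about 0.4 to 0.825 m from the base axis. Payload 7 kg.
Tool frame: the origin (TCP) lies midway between the tips of the shut fingers; the grasp point (between the pads) lies 19 mm behind it (ctrl.grasp_offset is the distance from the TCP to the grasp point, in m); z points along the fingers, x is the direction in which the jaws open and shut, and the axes are right-handed (so a half turn about z gives the same grasp; the last joint's range is limited). The gripper opens to 88 mm and grips with 3 to 60 N. Pads are 19 mm wide; open, the fingers measure 130 mm over their backs; the gripper's body (78 mm by 193 mm) begins 47 mm behind the grasp point.
Start: joints at [-54.826, 20.546, 0.682, 0, -70.136, -16.507], TCP at [0.216, -0.639, 0.227] pointing down, gripper open.
Joint ranges: [-176.03, 176.03], [-82.01, 121.73], [-58.28, 71.71], [-173.87, 95.51], [-174.79, -0.11], [-173.66, 173.66]. Speed limits (degrees/s): [136.94, 136.94, 172.46, 180, 180, 180].

## Interface

Orientations are given as [roll, pitch, yaw] about the fixed x, y, z axes, in that order (R = Rz(yaw) Ry(pitch) Rx(roll)).
In Python, from plant import sensors, snapshot, order, ctrl gives the robot as it stands.
- The arm moves only by the tool send_rows, never from a script. Its argument "commands" is a list of rows, each a list of 3 entries, a list of its own where there are three numbers: the closure, from 0 (fully open) to 1 (shut), then the shift along the world's x, y, z in units of 0.25 m (1.0 is 0.25 m), then the turn, a rotation vector about the world's x, y, z in units of 360 degrees (1.0 is 360 degrees). In form: [[hand, [x, y, z], [ax, ay, az]], ...]. A call has 1 to 12 rows; each row shifts and turns the pose as measured when the row begins; what a row does not reach is not made up. A row lasts 1/10 s, in which the tool goes at most 50 mm and 8.59 degrees, less where a joint would pass 70% of its speed; a pose out of reach is approached as far as the arm can. A call with a number of a shift or a turn outside -1 to 1 is refused whole. A call with a gripper value outside its range is refused whole. The fingers move at their own pace and stop on an object; the grip force is fixed at half the most. Time passes only in rows, so rows that do not move let the fingers close. It gives the time, the measured TCP pose, the force and the opening at its end, in the units of the state.
- sensors.get_obs(): the state, without advancing time (a new reading comes with each control period).
- snapshot(name): name is "side" or "top"; returns a dict with "color" (384x512x3 uint8, blue, green, red), "z_map" (384x512 float32, m along the optical axis (not along the pixel's ray), 0 where there is no reading), "mtx" (3x3 intrinsics, pixels), "xyz" and "attitude" of the camera in the world. Camera axes: x right, y down, z forward; pixel columns grow to the right and rows downward; lengths in m; the calibration is good to about 2 mm. A picture is of the moment at which its call begins.
- order.close_job(): hands the job in, once; it reports no verdict.
The state is a dict: "clock": time; "joint_pos": joint angles; "qvel": joint speeds; "tau": joint torques, N m; "tool_pos": TCP position; "orientation": TCP orientation; "force": force on the tool from outside, world axes, zero at the start; "moment": the same for the moment, N m; "opening": finger opening in m.
Only numpy, scipy, OpenCV 4.12 (cv2) and the standard library are available. Lean on these libraries where they do the work, as an engineer would, in place of code of your own. Each camera call takes 0.05 s, during which the arm holds its last target.

## Task

Take the slot driver from its stand, seat its blade in the slot of the steel cam disc and turn the disc clockwise until its hook has caught the bolt and pulled the panel firmly onto the rubber seal; feel for the point where it goes tight and stop there, do not force it. Then put the driver back upright in its stand, fully down. Do not push the panel or the disc with the fingers, and leave the other things alone.

Things in the scene. Friction and masses are not known exactly. Their poses are not given: they have to be found in the camera images.
- driver_grip (a point): Slot driver: tool with square pale wooden handle, upright in its stand (not the red screwdriver lying about), 0.13 kg, loose. This is the centre of its handle, on its axis, 85 mm above the blade's tip; z up along the tool. Handle 24 mm square, faces across x and y, 59 to 111 mm above the tip; under it a collar 28 mm across (54 to 59 mm above the tip), then a round shank 16 mm thick.
- driver_tip (a point): Middle of the lower end of the driver's flat blade; same axes as driver_grip. The blade is 16 mm wide along x, 3 mm thick along y and 9 mm long; its last 2 mm are narrowed to 13 x 2 mm.
- stand_hole (a point): Centre of the mouth of the round hole in the driver's stand, a fixed grey block 56 x 56 x 60 mm. The mouth is 60 mm above the worktop, 19 mm wide with a 2 mm chamfer, 58 mm deep. The driver hangs in it by its collar, its tip 54 mm below this point.
- cam_slot (a point): Steel cam disc, 43 mm across, flush in the top of an aluminium block (80 x 68 mm, top 40 mm above the worktop) on a grey base plate. This point is on the disc's vertical axis at its top face; x runs along the slot and turns with the disc. Slot 18 mm long, 5 mm wide, 8 mm deep, flat floor, square edges; blade play about 0.1 rad each way. A dark dot on the disc marks the hook's mouth.
- cam (a joint): Angle of the cam disc, rad, growing clockwise seen from above; starts at -0.1 to 0.15 and stays where it is left. The hook catches the bolt head at 0.1 to 0.5, then draws it in 4 mm per rad. The panel meets its seal anywhere from 0.55 to 1.3 rad: seals differ in thickness and no reading shows it, so it must be felt.
- lock_block: The fixed block and base plate that carry cam, seal and panel; origin on the cam's axis at worktop height, y points to the panel. FEEL: turning the disc takes 0.06 to 0.13 N m until the panel meets the seal, then the torque climbs by about 0.6 N m per rad. Firm means 0.16 to 0.24 N m on the driver (bolt pull over 5 N, best 8 to 20 N); over 30 N (about 0.3 N m) is forcing it.
- panel: Grey upright panel, 86 x 8 x 46 mm, on the base plate beside the block, 15 to 61 mm above the worktop; origin on the cam's axis at worktop height when fully out, its inner face 42 mm along y. It slides along -y (1 N drag). A steel bolt with a cross head reaches from it into the disc's hook. The gap to the black rubber seal is 0.5 to 4.5 mm at first.
- weight_100: Bystander: small brass-coloured knobbed weight, 21 x 21 x 36 mm; origin at the centre of its underside.
- sample_tin_5: Bystander: round aluminium tin, 59 x 59 x 36 mm, behind the stand; origin at the centre of its underside.
- stopwatch: Bystander: round yellow stopwatch, 59 x 57 x 16 mm, lying left of the block; origin at the centre of its underside.
Things that resemble listed ones, but are neither listed nor needed, are in the scene too. Leave any green or yellow look-alike of the part that bears driver_grip alone.

How it is judged:
By the outcome, as a careful person would: the job done as asked, in the order asked, and still so for the second after the job is handed in, with the robot touching nothing.
It also fails if it takes over 61 s, if anything falls off the work surface, if the arm or the gripper's body presses on something with over 40 N, if the wrist force passes 120 N, or if a joint passes its speed limit or range.

## Working session

There is one attempt and no reset: what is moved stays moved. The work goes in short steps, Python scripts to look and compute and a tool call to move; the robot and the scene stay as the last step left them, time stands still between calls to the robot, and variables do not carry over. Pictures are saved under pics/ and viewed, and the job is handed in when it is done.

Besides the shell and the picture viewer there is one more tool, called after "Request:" as a command line: name --argument value ..., lists and objects as JSON in quotes. send_rows: Moves the arm, as the interface text tells. Its arguments: {"type":"object","properties":{"commands":{"type":"array","items":{"type":"array"}}},"required":["commands"]}

```bash
ls; mkdir -p pics; cat > h.py <<'E'
import numpy as np, cv2
from plant import sensors, snapshot, order, ctrl
from scipy.spatial.transform import Rotation as R
E
python3 - <<'E'
from h import *
o=sensors.get_obs(); print(o); print(ctrl.grasp_offset)
for n in("side","top"):
    s=snapshot(n); cv2.imwrite(f"pics/{n}0.png",s["color"]); np.savez(f"{n}0.npz",**s); print(n,s["mtx"],s["xyz"],s["attitude"])
E
```

```text
pics
{'clock': 0.0, 'joint_pos': array([-5.48246962e+01,  2.05920141e+01,  6.34429049e-01, -2.02822440e-02,
       -7.01348420e+01, -1.65050082e+01]), 'qvel': array([ 0.09321145,  0.06209437,  0.09435108, -0.00068951,  0.05467267,
        0.10892667]), 'tau': array([ 2.29201636e-03, -5.82713521e+01,  2.93057370e+01,  6.99725837e+00,
        6.87906679e-03, -1.13666247e-04]), 'tool_pos': array([ 0.21588658, -0.6390403 ,  0.22562061]), 'orientation': array([-1.79992020e+02, -9.40358120e-02,  1.08663382e+02]), 'force': array([-0.09770312, -0.08966126, -0.82047803]), 'moment': array([ 2.11911593e-02,  1.10896541e-02, -5.91755700e-05]), 'opening': 0.08766359687163593}
0.0188
side [[499.28698076   0.         252.85632911]
 [  0.         499.28698076 195.40799508]
 [  0.           0.           1.        ]] [-0.4374141  -0.15162954  0.87297296] [-129.01325813    1.15692079  -86.85950403]
top [[457.6015969    0.         254.70206198]
 [  0.         457.6015969  192.53058789]
 [  0.           0.           1.        ]] [ 0.44632186 -0.0713282   1.28343696] [-176.38167444    0.21818792  -91.11731638]
```

View pics/side0.png

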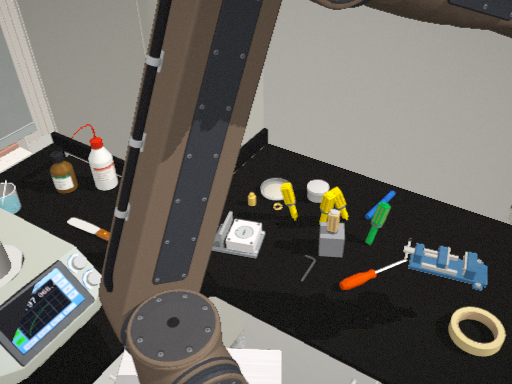

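View pics/top0.png

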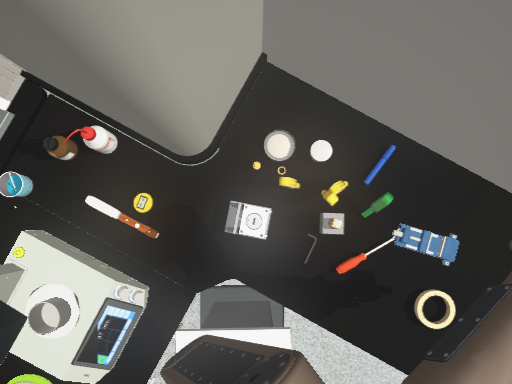

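```bash
python3 - <<'E'
from h import *
t=np.load("top0.npz")["color"]; s=np.load("side0.npz")["color"]
cv2.imwrite("pics/t1.png",cv2.resize(t[160:250,215:395][:, :],None,fx=4.4,fy=4.4,interpolation=cv2.INTER_CUBIC))
cv2.imwrite("pics/s1.png",cv2.resize(s[165:275,205:365],None,fx=5,fy=5,interpolation=cv2.INTER_CUBIC))
E
```

```text
(no output)
```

View pics/t1.png

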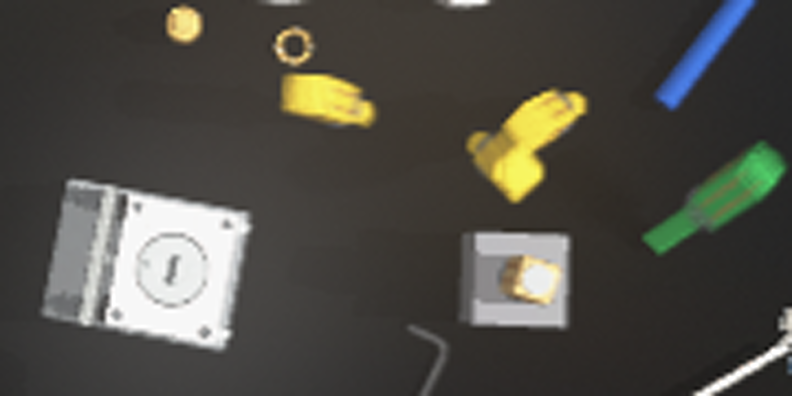

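View pics/s1.png

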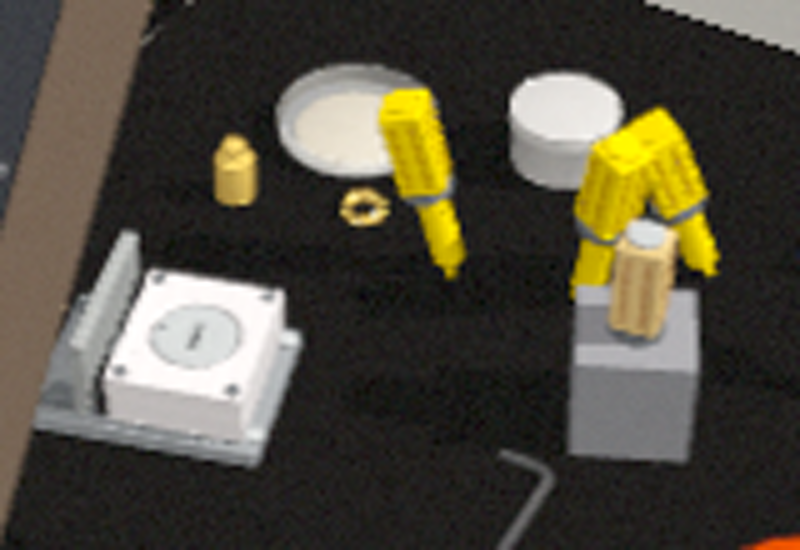

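```bash
cat >> h.py <<'E'
def cam(s):
    Rm=R.from_euler('xyz',s["attitude"],degrees=True).as_matrix()
    return s["mtx"],s["xyz"],Rm
def ray(s,u,v,z):
    K,C,Rm=cam(s); d=Rm@np.linalg.inv(K)@np.array([u,v,1.]); return C+d*(z-C[2])/d[2]
def proj(s,P):
    K,C,Rm=cam(s); p=(np.atleast_2d(P)-C)@Rm@K.T; return p[:,:2]/p[:,2:]
def ortho(s,cx,cy,z,half,ppm):
    # image: right = -y world, up = +x
    n=int(2*half*ppm); i=np.arange(n)
    X=cx+half-(i+.5)/ppm; Y=cy+half-(i+.5)/ppm
    YY,XX=np.meshgrid(Y,X); P=np.stack([XX,YY,np.full_like(XX,z)],-1).reshape(-1,3)
    uv=proj(s,P).reshape(n,n,2).astype(np.float32)
    return cv2.remap(s["color"],uv[...,0],uv[...,1],cv2.INTER_CUBIC)
def cloud(s):
    K,C,Rm=cam(s); z=s["z_map"]; v,u=np.mgrid[:z.shape[0],:z.shape[1]]
    p=np.stack([(u-K[0,2])/K[0,0]*z,(v-K[1,2])/K[1,1]*z,z],-1)
    return p@Rm.T+C
E
python3 - <<'E'
from h import *
T=np.load("top0.npz");S=np.load("side0.npz")
c=ray(T,254.1,221.1,.04); print("cam top",c, "side",ray(S,205+195/5,165+335/5,.04))
d=ray(T,337,223.9,.117); print("drv",d,"side",ray(S,205+648/5,165+234/5,.117))
for n,s in(("t",T),("s",S)):
    P=cloud(s); 
    for nm,q in(("cam",c),("drv",d)):
        m=(np.hypot(P[...,0]-q[0],P[...,1]-q[1])<.03)&(s["z_map"]>0)
        h=np.histogram(P[m][:,2],bins=np.arange(-.01,.15,.005)); print(n,nm,[(round(b,3),int(k)) for k,b in zip(*h) if k>3])
    a=[ortho(s,c[0],c[1],.04,.06,5000),ortho(s,d[0],d[1],.06,.05,5000)]
    cv2.imwrite(f"pics/o_{n}_cam.png",a[0]); cv2.imwrite(f"pics/o_{n}_st.png",a[1])
    cv2.imwrite(f"pics/o_{n}_dr.png",ortho(s,d[0],d[1],.117,.05,5000))
a=[cv2.resize(cv2.imread(f"pics/o_{n}_cam.png"),(400,400)) for n in "ts"]
cv2.imwrite("pics/oc.png",np.hstack([cv2.resize(cv2.imread(f"pics/o_{n}_cam.png"),(400,400)) for n in "ts"]))
b=[cv2.imread(f"pics/o_{n}_{k}.png") for k in("st","dr") for n in "ts"]
b=[cv2.resize(x,(300,300)) for x in b]
cv2.imwrite("pics/ost.png",np.vstack([np.hstack(b[:2]),np.hstack(b[2:])]))
E
```

```text
cam top [ 0.44744021 -0.06498081  0.04      ] side [ 0.44666963 -0.06469883  0.04      ]
drv [ 0.43616142 -0.27587824  0.117     ] side [ 0.4394565  -0.27659591  0.117     ]
t cam [(np.float64(0.005), 9), (np.float64(0.01), 11), (np.float64(0.025), 5), (np.float64(0.03), 34), (np.float64(0.035), 240), (np.float64(0.04), 75)]
t drv [(np.float64(-0.005), 5), (np.float64(0.05), 18), (np.float64(0.055), 164), (np.float64(0.06), 77), (np.float64(0.065), 8), (np.float64(0.08), 4), (np.float64(0.095), 5), (np.float64(0.105), 4), (np.float64(0.11), 31), (np.float64(0.115), 47), (np.float64(0.12), 9)]
s cam [(np.float64(0.03), 12), (np.float64(0.035), 213), (np.float64(0.04), 101)]
s drv [(np.float64(-0.005), 17), (np.float64(0.0), 28), (np.float64(0.005), 19), (np.float64(0.01), 22), (np.float64(0.015), 25), (np.float64(0.02), 19), (np.float64(0.025), 24), (np.float64(0.03), 19), (np.float64(0.035), 23), (np.float64(0.04), 29), (np.float64(0.045), 19), (np.float64(0.05), 29), (np.float64(0.055), 146), (np.float64(0.06), 92), (np.float64(0.065), 16), (np.float64(0.07), 24), (np.float64(0.075), 17), (np.float64(0.08), 15), (np.float64(0.085), 22), (np.float64(0.09), 15), (np.float64(0.095), 18), (np.float64(0.1), 24), (np.float64(0.105), 19), (np.float64(0.11), 31), (np.float64(0.115), 53)]
```

View pics/oc.png

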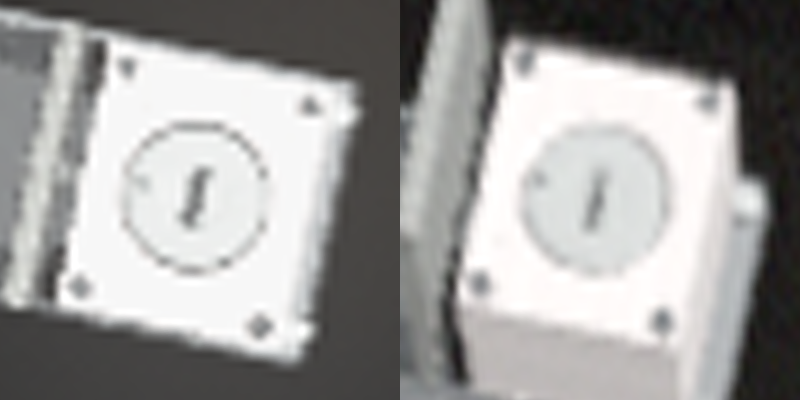

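View pics/ost.png

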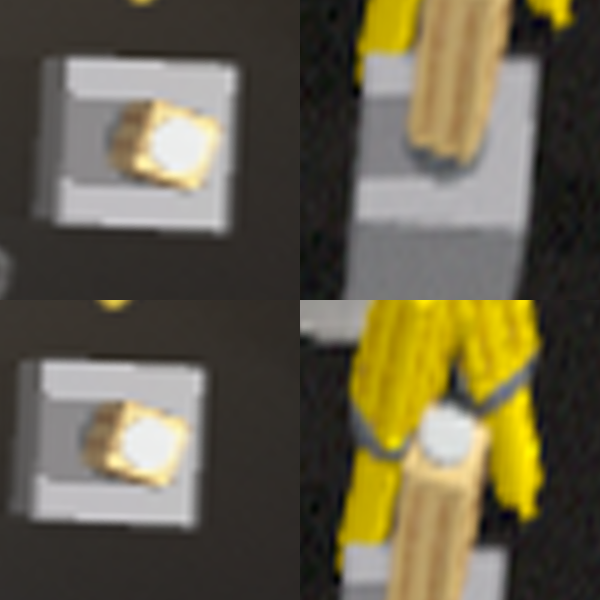

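```bash
cat > fit.py <<'E'
from h import *
from scipy.optimize import minimize
from scipy.spatial import ConvexHull
def wood(s,box):
    im=s["color"]; hsv=cv2.cvtColor(im,cv2.COLOR_BGR2HSV).astype(int)
    m=(hsv[...,0]>8)&(hsv[...,0]<26)&(hsv[...,1]>50)&(hsv[...,1]<200)&(hsv[...,2]>70)
    o=np.zeros(m.shape,bool); u0,u1,v0,v1=box; o[v0:v1,u0:u1]=m[v0:v1,u0:u1]; return o
E
python3 - <<'E'
from fit import *
T=np.load("top0.npz");S=np.load("side0.npz")
for n,s,(u0,u1,v0,v1) in(("t",T,(317,349,208,238)),("s",S,(317,350,203,240))):
    im=s["color"][v0:v1,u0:u1]
    cv2.imwrite(f"pics/h_{n}.png",cv2.resize(im,None,fx=14,fy=14,interpolation=cv2.INTER_NEAREST))
a=cv2.imread("pics/h_t.png");b=cv2.imread("pics/h_s.png")
h=max(a.shape[0],b.shape[0]); c=np.zeros((h,a.shape[1]+b.shape[1],3),np.uint8); c[:a.shape[0],:a.shape[1]]=a;c[:b.shape[0],a.shape[1]:]=b
cv2.imwrite("pics/hh.png",cv2.resize(c,None,fx=.86,fy=.86))
E
```

```text
(no output)
```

View pics/hh.png

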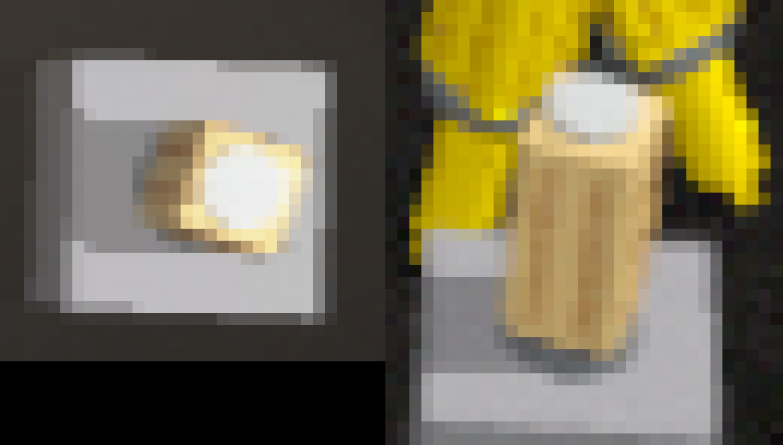

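```bash
python3 - <<'E'
from h import *
T=np.load("top0.npz");S=np.load("side0.npz")
out=[]
for s in(T,S):
    g=ortho(s,.4481,-.0638,.04,.024,10000)
    out.append(cv2.resize(g,(400,400)))
    gr=g.mean(2); n=gr.shape[0]; yy,xx=np.mgrid[:n,:n]; r=np.hypot(yy-n/2,xx-n/2)/10
    base=np.median(gr[r<15]); w=np.clip(base-15-gr,0,None)*(r<12)
    X=-(yy-n/2)/10; Y=-(xx-n/2)/10
    mx=(w*X).sum()/w.sum(); my=(w*Y).sum()/w.sum()
    C=np.cov(np.stack([X.ravel(),Y.ravel()]),aweights=w.ravel()); 
    print("slot centroid mm",mx,my,"yaw",np.degrees(.5*np.arctan2(2*C[0,1],C[0,0]-C[1,1])),"base",base)
cv2.imwrite("pics/slot.png",np.hstack(out))
E
```

```text
slot centroid mm 0.05613693937083061 0.2469938230853017 yaw -15.254300907186511 base 237.33333333333334
slot centroid mm -1.5507936825536575 0.15165034519950696 yaw -11.849948417718343 base 221.66666666666666
```

View pics/slot.png

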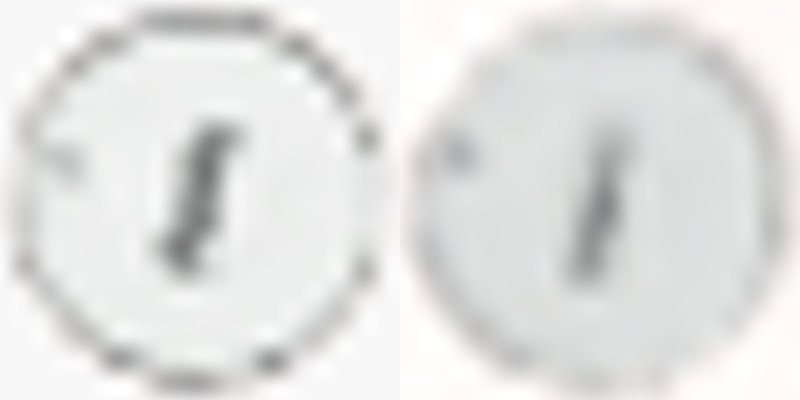

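```bash
python3 - <<'E'
from h import *
T=np.load("top0.npz");S=np.load("side0.npz")
for s in(T,S):
    P=cloud(s); m=(abs(P[...,0]-.47)<.1)&(abs(P[...,1]+.275)<.12)&(P[...,2]>.065)&(s["z_map"]>0)
    h=cv2.cvtColor(s["color"],cv2.COLOR_BGR2HSV); yel=m&(h[...,1]>220)
    print(P[m][:,2].max(), P[yel].min(0) if yel.any() else 0,P[yel].max(0) if yel.any() else 0, yel.sum())
E
```

```text
0.12477455953620331 0 0 0
0.12066651360533576 [ 0.46007572 -0.39462216  0.06521087] [ 0.56005937 -0.15502124  0.11389143] 556
```

Request:
send_rows --commands '[[0,[0.088,0.144,0],[0,0,-0.0092]],[0,[0.088,0.144,0],[0,0,-0.0092]],[0,[0.088,0.144,0],[0,0,-0.0092]],[0,[0.088,0.144,0],[0,0,-0.0092]],[0,[0.088,0.144,0],[0,0,-0.0092]],[0,[0.088,0.144,0],[0,0,-0.0092]],[0,[0.088,0.144,0],[0,0,-0.0092]],[0,[0.088,0.144,0],[0,0,-0.0092]],[0,[0.088,0.144,0],[0,0,-0.0092]],[0,[0,0,0],[0,0,0]]]'

```text
clock: 1.1
tool_pos: [0.4162, -0.3015, 0.2202]
orientation: [-179.7, -0.5, 77.3]
force: [-0.3, -0.3, -0.3]
opening: 0.0873
```

```bash
cat >> h.py <<'E'
def delta(p,yaw,rows=1):
    o=sensors.get_obs(); d=(np.array(p)-o["tool_pos"])/.25
    r=(R.from_euler('xyz',[180,0,yaw],degrees=True)*R.from_euler('xyz',o["orientation"],degrees=True).inv()).as_rotvec()/(2*np.pi)
    print("clock",round(o["clock"],2),"pos",o["tool_pos"].round(4),"ori",o["orientation"].round(2),"F",o["force"].round(2),"M",o["moment"].round(3),"op",round(o["opening"],4),"j6",o["joint_pos"][5].round(1))
    print("per row shift",(d/rows).round(4),"turn",(r/rows).round(4),"rows",rows)
E
python3 -c "
from h import *
delta([.4383,-.2755,.16],75.5,2)"
```

```text
clock 1.1 pos [ 0.4162 -0.3015  0.2202] ori [-179.74   -0.48   77.31] F [-0.31 -0.27 -0.29] M [-0.13   0.008 -0.009] op 0.0873 j6 -88.1
per row shift [ 0.0442  0.0521 -0.1204] turn [-0.0007 -0.0002 -0.0025] rows 2
```

Request:
send_rows --commands '[[0,[0.044,0.052,0],[-0.0007,-0.0002,-0.0025]],[0,[0.044,0.052,-0.1],[-0.0007,-0.0002,-0.0025]],[0,[0,0,-0.1],[0,0,0]],[0,[0,0,0],[0,0,0]]]'

```text
clock: 1.5
tool_pos: [0.4393, -0.2734, 0.1692]
orientation: [179.9, -0.0, 75.7]
force: [-0.4, 0.1, 0.3]
opening: 0.0875
```

```bash
python3 -c "
from h import *
delta([.4383,-.2755,.073],75.5,4); print(sensors.get_obs()['joint_pos'].round(1))
t=snapshot('top'); np.savez('top1.npz',**t); s=snapshot('side')
cv2.imwrite('pics/t2.png',cv2.resize(t['color'][160:280,260:420],None,fx=4.5,fy=4.5))
cv2.imwrite('pics/s2.png',cv2.resize(s['color'][100:260,260:420],None,fx=3.7,fy=3.7))
"
```

```text
clock 1.5 pos [ 0.4393 -0.2734  0.1692] ori [ 1.7995e+02 -2.0000e-02  7.5710e+01] F [-0.39  0.12  0.26] M [-0.031  0.079  0.029] op 0.0875 j6 -94.1
per row shift [-0.001  -0.0021 -0.0962] turn [-0.      0.     -0.0001] rows 4
[-10.2   8.4 -23.8  -0.  -57.8 -94.1]
```

View pics/s2.png

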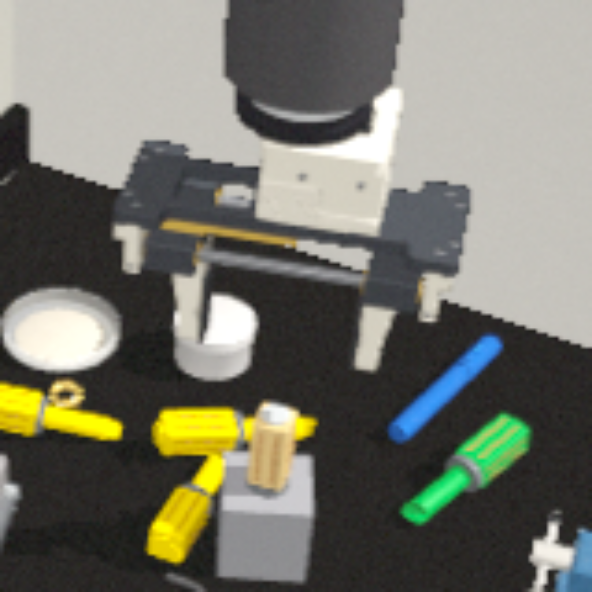

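View pics/t2.png

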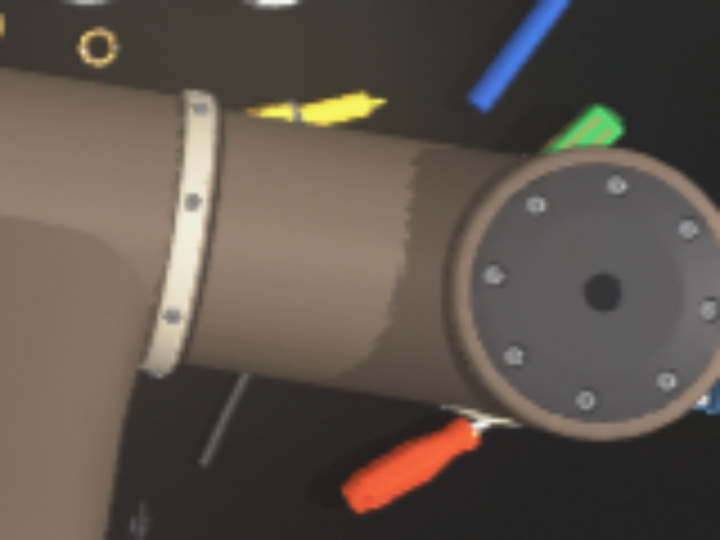

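Request:
send_rows --commands '[[0,[0,0,0],[0,0,0.0238]],[0,[0,0,0],[0,0,0.0238]],[0,[0,0,0],[0,0,0.0238]],[0,[0,0,0],[0,0,0.0238]],[0,[0,0,0],[0,0,0.0238]],[0,[0,0,0],[0,0,0.0238]],[0,[0,0,0],[0,0,0.0238]],[0,[0,0,0],[0,0,0.0238]],[0,[0,0,0],[0,0,0.0238]],[0,[0,0,0],[0,0,0.0238]],[0,[0,0,0],[0,0,0.0238]],[0,[0,0,0],[0,0,0.0238]]]'

```text
clock: 2.8
tool_pos: [0.4448, -0.2848, 0.1919]
orientation: [179.3, 1.1, 179.1]
force: [0.8, 0.8, 0.4]
opening: 0.0877
```

Request:
send_rows --commands '[[0,[0,0,0],[0,0,0.0238]],[0,[0,0,0],[0,0,0.0238]],[0,[0,0,0],[0,0,0.0238]],[0,[0,0,0],[0,0,0.0238]],[0,[0,0,0],[0,0,0.0238]],[0,[0,0,0],[0,0,0.0238]],[0,[0,0,0],[0,0,0.0238]],[0,[0,0,0],[0,0,0.0238]],[0,[0,0,0],[0,0,0.0238]],[0,[0,0,0],[0,0,0]]]'

```text
clock: 3.8
tool_pos: [0.4473, -0.2938, 0.2094]
orientation: [-179.7, 1.5, -103.4]
force: [0.5, -0.5, 0.3]
opening: 0.0876
```

```bash
python3 -c "
from h import *
delta([.4383,-.2755,.15],-104.5,1); print(sensors.get_obs()['joint_pos'].round(1))
"
```

```text
clock 3.8 pos [ 0.4473 -0.2938  0.2094] ori [-179.7     1.48 -103.4 ] F [ 0.54 -0.52  0.33] M [-0.162  0.241  0.017] op 0.0876 j6 90.7
per row shift [-0.0362  0.0734 -0.2377] turn [-0.0038  0.0018 -0.003 ] rows 1
[-13.4   8.3 -17.5  -1.7 -63.9  90.7]
```

Request:
send_rows --commands '[[0,[-0.018,0.037,-0.05],[-0.0019,0.0009,-0.0015]],[0,[-0.018,0.037,-0.05],[-0.0019,0.0009,-0.0015]],[0,[0,0,-0.05],[0,0,0]],[0,[0,0,0],[0,0,0]]]'

```text
clock: 4.2
tool_pos: [0.4394, -0.2775, 0.1753]
orientation: [-179.6, -0.1, -105.5]
force: [0.2, 0.7, 0.1]
opening: 0.0876
```

```bash
python3 -c "
from h import *
delta([.4383,-.2755,.15],-104.5,1)
"
```

```text
clock 4.2 pos [ 0.4394 -0.2775  0.1753] ori [-1.7958e+02 -8.0000e-02 -1.0555e+02] F [0.23 0.66 0.1 ] M [-0.084  0.217  0.011] op 0.0876 j6 84.9
per row shift [-0.0043  0.0081 -0.1013] turn [0.0005 0.0011 0.0029] rows 1
```

Request:
send_rows --commands '[[0,[-0.004,0.008,-0.1],[0.0005,0.001,0.0029]],[0,[0,0,-0.1],[0,0,0]],[0,[0,0,0],[0,0,0]],[0,[0,0,0],[0,0,0]]]'

```text
clock: 4.6
tool_pos: [0.4411, -0.2781, 0.1281]
orientation: [-179.7, -0.0, -104.9]
force: [0.0, 0.4, 1.3]
opening: 0.0877
```

```bash
python3 -c "
from h import *
delta([.4383,-.2755,.073],-104.5,1)
"
```

```text
clock 4.6 pos [ 0.4411 -0.2781  0.1281] ori [-1.7967e+02 -3.0000e-02 -1.0485e+02] F [0.03 0.38 1.28] M [-0.062  0.098  0.059] op 0.0877 j6 85.7
per row shift [-0.0112  0.0105 -0.2206] turn [0.0003 0.0009 0.001 ] rows 1
```

Request:
send_rows --commands '[[0,[-0.011,0.011,-0.04],[0.0003,0.0009,0.001]],[0,[0,0,-0.04],[0,0,0]],[0,[0,0,-0.04],[0,0,0]],[0,[0,0,0],[0,0,0]]]'

```text
clock: 5.0
tool_pos: [0.4399, -0.2761, 0.099]
orientation: [-179.8, -0.0, -104.5]
force: [1.2, -0.2, -0.6]
opening: 0.0873
```

```bash
python3 -c "
from h import *
delta([.4383,-.2755,.073],-104.5,1)
"
```

```text
clock 5.0 pos [ 0.4399 -0.2761  0.099 ] ori [-1.7976e+02 -1.0000e-02 -1.0455e+02] F [ 1.22 -0.19 -0.64] M [-0.1    0.225 -0.018] op 0.0873 j6 85.9
per row shift [-0.0065  0.0025 -0.1039] turn [0.0002 0.0006 0.0001] rows 1
```

Request:
send_rows --commands '[[0,[0,0,0],[0,0,0]],[0,[0,0,0],[0,0,0]]]'

```text
clock: 5.2
tool_pos: [0.44, -0.2761, 0.0989]
orientation: [-179.8, -0.0, -104.5]
force: [-0.4, -0.6, -0.3]
opening: 0.0877
```

```bash
python3 -c "
from h import *
delta([.4383,-.2755,.073],-104.5,1)
"
```

```text
clock 5.2 pos [ 0.44   -0.2761  0.0989] ori [-1.7979e+02 -2.0000e-02 -1.0454e+02] F [-0.4  -0.56 -0.3 ] M [-0.062  0.144 -0.005] op 0.0877 j6 85.9
per row shift [-0.0068  0.0026 -0.1036] turn [0.0002 0.0006 0.0001] rows 1
```

Stable at rest. Lower to grasp height, stopping before closing to check.

Request:
send_rows --commands '[[0,[-0.007,0.003,-0.035],[0.0002,0.0006,0]],[0,[0,0,-0.035],[0,0,0]],[0,[0,0,-0.03],[0,0,0]],[0,[0,0,0],[0,0,0]]]'

```text
clock: 5.6
tool_pos: [0.4383, -0.2753, 0.0722]
orientation: [-180.0, 0.0, -104.5]
force: [-0.5, 0.2, 0.0]
opening: 0.0878
```

```bash
python3 -c "
from h import *
delta([.4383,-.2755,.073],-104.5,1)
s=snapshot('side')
cv2.imwrite('pics/s3.png',cv2.resize(s['color'][140:260,260:420],None,fx=4.5,fy=4.5))
"
```

```text
clock 5.6 pos [ 0.4383 -0.2753  0.0722] ori [-179.98    0.   -104.54] F [-0.51  0.2   0.05] M [-0.086  0.236 -0.024] op 0.0878 j6 85.8
per row shift [-0.     -0.0008  0.0034] turn [0.     0.0001 0.0001] rows 1
```

View pics/s3.png

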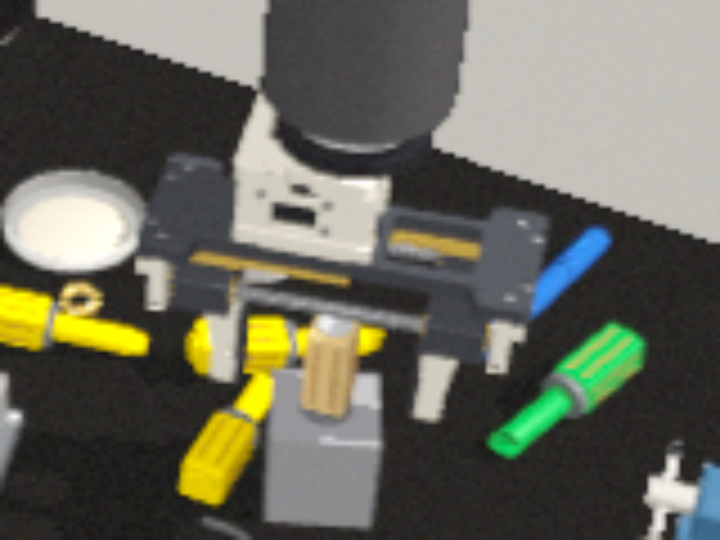

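Request:
send_rows --commands '[[1,[0,0,0],[0,0,0]],[1,[0,0,0],[0,0,0]],[1,[0,0,0],[0,0,0]],[1,[0,0,0],[0,0,0]],[1,[0,0,0],[0,0,0]],[1,[0,0,0],[0,0,0]],[1,[0,0,0],[0,0,0]],[1,[0,0,0],[0,0,0]]]'

```text
clock: 6.45
tool_pos: [0.4394, -0.2757, 0.0736]
orientation: [-179.8, -0.0, -104.5]
force: [0.2, -0.0, -0.1]
opening: 0.0292
```

```bash
python3 -c "
from h import *
delta([.4383,-.2755,.073],-104.5,1)
"
```

```text
clock 6.45 pos [ 0.4394 -0.2757  0.0736] ori [-1.7984e+02 -1.0000e-02 -1.0451e+02] F [ 0.17 -0.   -0.08] M [-0.046  0.173 -0.023] op 0.0292 j6 85.9
per row shift [-0.0043  0.0008 -0.0025] turn [0.0001 0.0004 0.    ] rows 1
```

Request:
send_rows --commands '[[1,[-0.004,0.001,-0.002],[0,0,0]],[1,[0,0,0],[0,0,0]],[1,[0,0,0],[0,0,0]],[1,[0,0,0],[0,0,0]]]'

```text
clock: 6.85
tool_pos: [0.439, -0.2756, 0.0735]
orientation: [-179.8, -0.0, -104.5]
force: [1.1, -0.5, 0.8]
opening: 0.0242
```

```bash
python3 -c "
from h import *
delta([.4383,-.2755,.073],-104.5,1)
"
```

```text
clock 6.85 pos [ 0.439  -0.2756  0.0735] ori [-1.7976e+02 -2.0000e-02 -1.0450e+02] F [ 1.06 -0.52  0.75] M [-0.103  0.074 -0.002] op 0.0242 j6 85.8
per row shift [-0.0029  0.0006 -0.0019] turn [ 0.0002  0.0006 -0.    ] rows 1
```

Request:
send_rows --commands '[[1,[0,0,0.06],[0,0,0]],[1,[0,0,0.06],[0,0,0]],[1,[0,0,0.08],[0,0,0]],[1,[0,0,0.1],[0,0,0]],[1,[0,0,0.1],[0,0,0]],[1,[0,0,0.1],[0,0,0]],[1,[0,0,0],[0,0,0]],[1,[0,0,0],[0,0,0]]]'

```text
clock: 7.65
tool_pos: [0.4366, -0.2748, 0.2001]
orientation: [179.9, 0.0, -104.6]
force: [0.2, 0.2, -2.0]
opening: 0.024
```

```bash
python3 -c "
from h import *
delta([.4383,-.2755,.18],-104.5,1)
s=snapshot('side'); np.savez('side2.npz',**s); t=snapshot('top'); np.savez('top2.npz',**t)
cv2.imwrite('pics/s4.png',cv2.resize(s['color'][140:240,280:400],None,fx=6,fy=6,interpolation=cv2.INTER_CUBIC))
cv2.imwrite('pics/t4.png',cv2.resize(t['color'][140:300,230:430],None,fx=3.7,fy=3.7,interpolation=cv2.INTER_CUBIC))
"
```

```text
clock 7.65 pos [ 0.4366 -0.2748  0.2001] ori [ 1.7994e+02  3.0000e-02 -1.0456e+02] F [ 0.25  0.19 -2.  ] M [-0.066  0.186  0.032] op 0.024 j6 85.8
per row shift [ 0.0068 -0.0026 -0.0803] turn [-0.0001 -0.0001  0.0002] rows 1
```

View pics/s4.png

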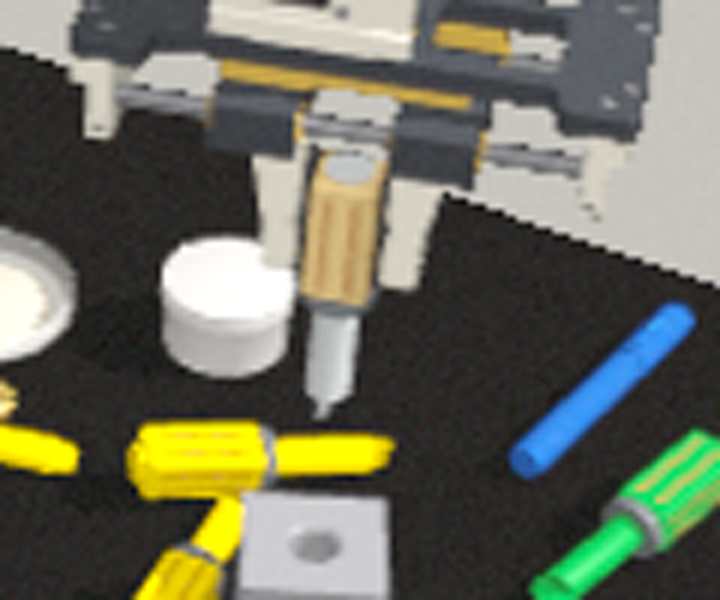

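View pics/t4.png

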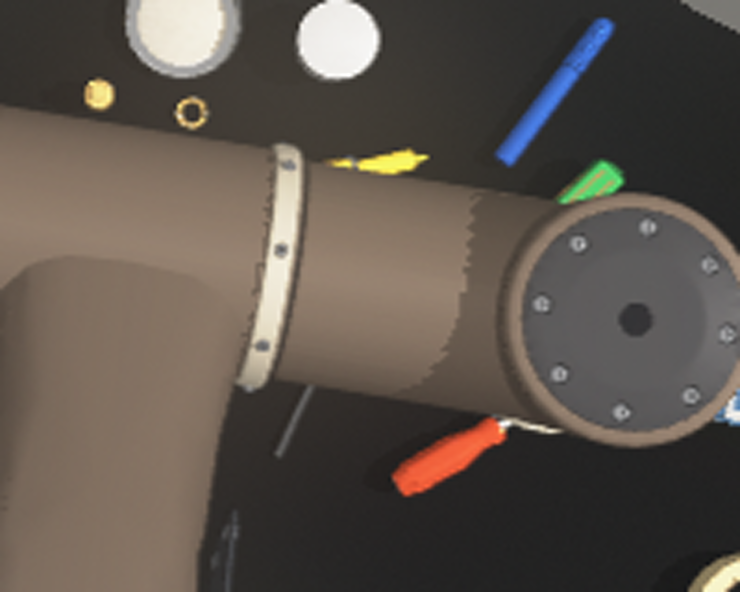

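```bash
python3 - <<'E'
from h import *
S=np.load("side2.npz")
s=S["color"]; big=lambda u0,u1,v0,v1,f:cv2.resize(s[v0:v1,u0:u1],None,fx=f,fy=f,interpolation=cv2.INTER_CUBIC)
a=big(322,346,164,214,12); b=big(318,348,214,252,12)
b=cv2.resize(b,(int(b.shape[1]*600/b.shape[0]),600)); cv2.imwrite("pics/tip.png",np.hstack([a,b])); print(b.shape)
print("hole",ray(S,332.2,230.5,.06)); print("tip",ray(S,333.0,208.7,.1326))
E
```

```text
(600, 473, 3)
hole [ 0.43757852 -0.27550417  0.06      ]
tip [ 0.43201705 -0.2711749   0.1326    ]
```

View pics/tip.png

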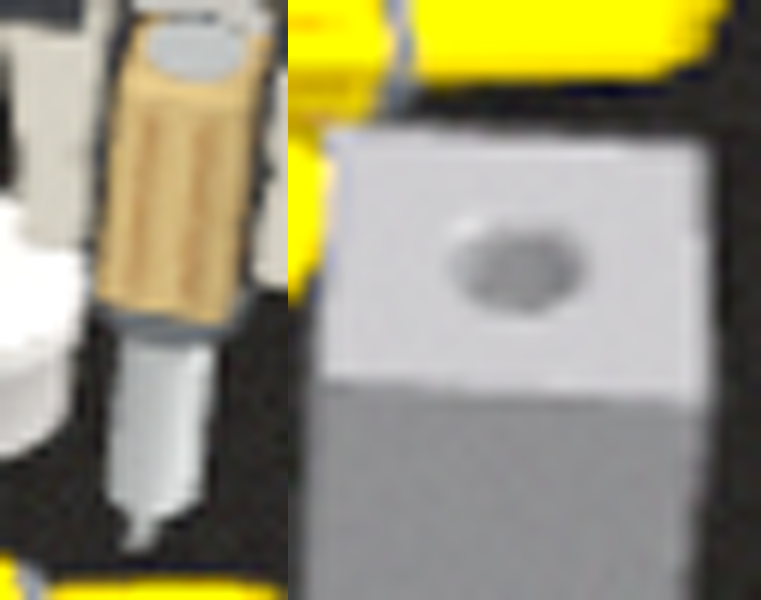

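```bash
python3 - <<'E'
from h import *
S=np.load("side2.npz")
def M(x,y,zt,yaw):
    c,sn=np.cos(np.radians(yaw)),np.sin(np.radians(yaw)); Rz=np.array([[c,-sn],[sn,c]])
    out=[]
    def add(pts,z): 
        q=np.array(pts)@Rz.T+[x,y]; out.append(np.c_[q,np.full(len(q),zt+z)])
    h=.012; sq=[(-h,-h),(h,-h),(h,h),(-h,h)]
    add(sq,.111);add(sq,.059)
    th=np.linspace(0,2*np.pi,24,endpoint=False); ci=lambda r:np.c_[np.cos(th),np.sin(th)]*r
    add(ci(.014),.054); add(ci(.008),.054); add(ci(.008),.009)
    b=lambda w,t:[(-w,-t),(w,-t),(w,t),(-w,t)]
    add(b(.008,.0015),.002);add(b(.0065,.001),0)
    return out
f=12;u0,v0=318,160
def draw(x,y,zt,yaw,fn):
    im=cv2.resize(S["color"][v0:218,u0:352],None,fx=f,fy=f,interpolation=cv2.INTER_CUBIC)
    raw=im.copy()
    for P in M(x,y,zt,yaw):
        p=((proj(S,P)-[u0,v0]+.5)*f).astype(np.int32); cv2.polylines(im,[p],True,(0,0,255),1)
    return np.hstack([raw,im])[:, :]
cv2.imwrite("pics/m1.png",cv2.resize(draw(.4366,-.2748,.1326,-14.5,""),None,fx=.86,fy=.86))
E
```

```text
(no output)
```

View pics/m1.png

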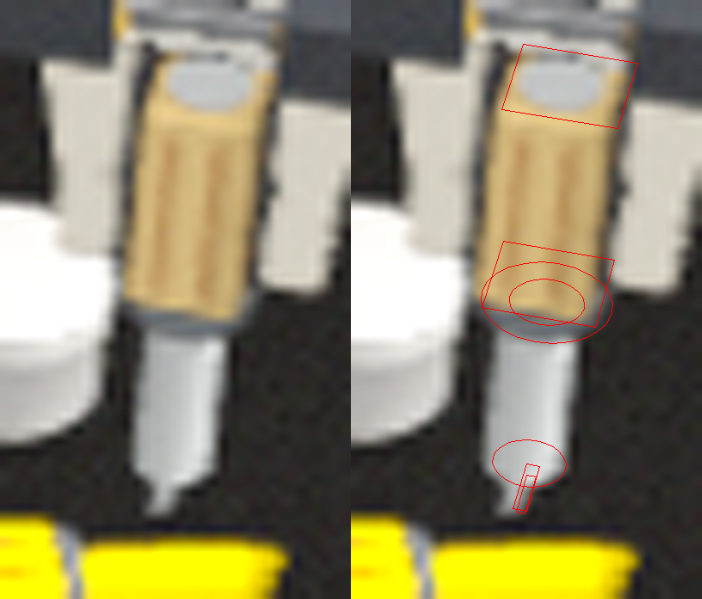

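Request:
send_rows --commands '[[1,[0.008,0.1,0],[0,0,0]],[1,[0.008,0.14,0],[0,0,0]],[1,[0.008,0.14,0],[0,0,0]],[1,[0.008,0.14,0],[0,0,0]],[1,[0.008,0.14,0],[0,0,0]],[1,[0.008,0.1,0],[0,0,0]],[1,[0,0,0],[0,0,0]],[1,[0,0,0],[0,0,0]]]'

```text
clock: 8.55
tool_pos: [0.4432, -0.0787, 0.1906]
orientation: [179.0, -0.2, -104.7]
force: [0.0, 0.5, -2.5]
opening: 0.0239
```

```bash
python3 -c "
from h import *
delta([.4481,-.0640,.13],-104.5,4)
"
```

```text
clock 8.55 pos [ 0.4432 -0.0787  0.1906] ori [ 179.02   -0.24 -104.72] F [ 0.02  0.49 -2.53] M [-0.133  0.109  0.024] op 0.0239 j6 60.5
per row shift [ 0.0049  0.0147 -0.0606] turn [-0.     -0.0007  0.0002] rows 4
```

Request:
send_rows --commands '[[1,[0.01,0.03,-0.06],[0,-0.0014,0.0004]],[1,[0.01,0.03,-0.06],[0,-0.0014,0.0004]],[1,[0,0,-0.05],[0,0,0]],[1,[0,0,-0.04],[0,0,0]],[1,[0,0,0],[0,0,0]]]'

```text
clock: 9.05
tool_pos: [0.4467, -0.0666, 0.1339]
orientation: [179.8, -0.1, -104.6]
force: [0.0, 0.5, -1.6]
opening: 0.0237
```

```bash
python3 -c "
from h import *
delta([.4481,-.0640,.13],-104.5,1)
"
```

```text
clock 9.05 pos [ 0.4467 -0.0666  0.1339] ori [ 1.7981e+02 -1.1000e-01 -1.0463e+02] F [ 0.05  0.45 -1.58] M [-0.077  0.176  0.055] op 0.0237 j6 58.7
per row shift [ 0.0055  0.0105 -0.0156] turn [ 0.0002 -0.0006  0.0004] rows 1
```

Request:
send_rows --commands '[[1,[0.006,0.01,-0.02],[0.0002,-0.0006,0.0004]],[1,[0,0,0],[0,0,0]],[1,[0,0,0],[0,0,0]]]'

```text
clock: 9.35
tool_pos: [0.4488, -0.065, 0.129]
orientation: [-180.0, 0.0, -104.6]
force: [0.5, -0.1, -1.3]
opening: 0.0243
```

```bash
cat > ov.py <<'E'
from h import *
def M(x,y,zt,yaw):
    c,sn=np.cos(np.radians(yaw)),np.sin(np.radians(yaw)); Rz=np.array([[c,-sn],[sn,c]])
    out=[]
    def add(pts,z): 
        q=np.array(pts)@Rz.T+[x,y]; out.append(np.c_[q,np.full(len(q),zt+z)])
    h=.012; sq=[(-h,-h),(h,-h),(h,h),(-h,h)]
    add(sq,.111);add(sq,.059)
    th=np.linspace(0,2*np.pi,24,endpoint=False); ci=lambda r:np.c_[np.cos(th),np.sin(th)]*r
    add(ci(.014),.054); add(ci(.008),.054); add(ci(.008),.009)
    b=lambda w,t:[(-w,-t),(w,-t),(w,t),(-w,t)]
    add(b(.008,.0015),.002);add(b(.0065,.001),0)
    return out
def overlay(S,fn,win,x,y,zt,yaw,cam=(.4481,-.0635),slotyaw=-14.5,f=12):
    u0,u1,v0,v1=win
    im=cv2.resize(S["color"][v0:v1,u0:u1],None,fx=f,fy=f,interpolation=cv2.INTER_CUBIC); raw=im.copy()
    L=[(p,(0,0,255)) for p in M(x,y,zt,yaw)]
    th=np.linspace(0,2*np.pi,40,endpoint=False)
    L.append((np.c_[cam[0]+.0215*np.cos(th),cam[1]+.0215*np.sin(th),np.full(40,.04)],(0,160,0)))
    a=np.radians(slotyaw); d=np.array([np.cos(a),np.sin(a)]); n=np.array([-d[1],d[0]])
    L.append((np.array([[*(np.array(cam)+i*.009*d+j*.0025*n),.04] for i,j in((-1,-1),(1,-1),(1,1),(-1,1))]),(0,160,0)))
    for P,c in L:
        p=((proj(S,P)-[u0,v0]+.5)*f).astype(np.int32); cv2.polylines(im,[p],True,c,1)
    o=np.hstack([raw,im]); k=min(800/o.shape[1],600/o.shape[0]); cv2.imwrite(fn,cv2.resize(o,None,fx=k,fy=k,interpolation=cv2.INTER_AREA))
E
python3 -c "
from ov import *
delta([.4481,-.0640,.13],-104.5,1)
s=snapshot('side'); np.savez('side3.npz',**s)
o=sensors.get_obs(); p=o['tool_pos']
cv2.imwrite('pics/s5.png',cv2.resize(s['color'][130:270,190:330],None,fx=4,fy=4,interpolation=cv2.INTER_CUBIC))
overlay(s,'pics/o5.png',(222,272,185,250),p[0],p[1],p[2]-.0675,o['orientation'][2]+90)
"
```

```text
clock 9.35 pos [ 0.4488 -0.065   0.129 ] ori [-179.97    0.   -104.56] F [ 0.45 -0.06 -1.34] M [-0.022  0.129  0.011] op 0.0243 j6 58.6
per row shift [-0.0027  0.004   0.0042] turn [0.     0.0001 0.0002] rows 1
```

View pics/s5.png

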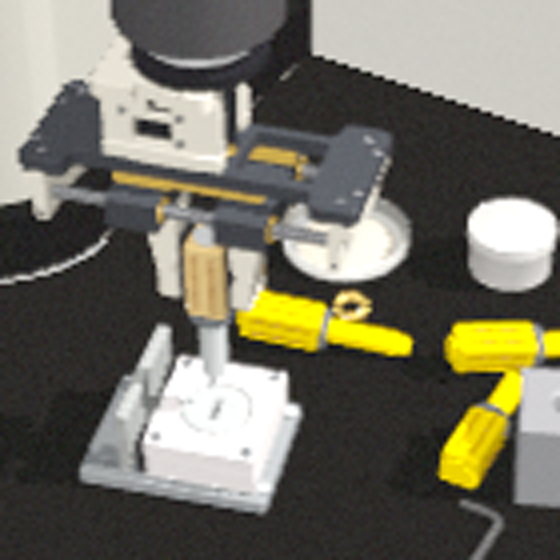

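View pics/o5.png

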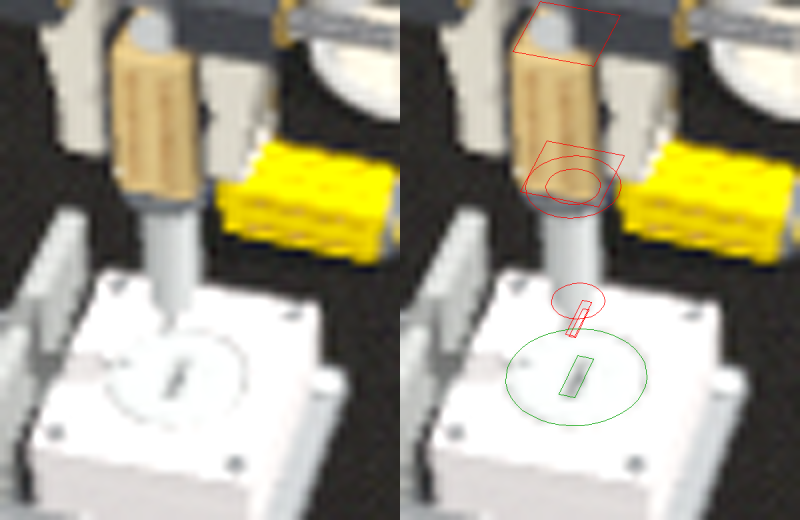

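Request:
send_rows --commands '[[1,[-0.003,0.005,-0.03],[0,0,0.0002]],[1,[0,0,-0.03],[0,0,0]],[1,[0,0,-0.005],[0,0,0]],[1,[0,0,0],[0,0,0]]]'

```text
clock: 9.8
tool_pos: [0.4482, -0.0635, 0.1119]
orientation: [-179.9, 0.0, -104.5]
force: [-0.0, 0.7, -0.9]
opening: 0.0239
```

```bash
python3 -c "
from ov import *
delta([.4481,-.0637,.1115],-104.5,1)
s=snapshot('side'); np.savez('side4.npz',**s)
o=sensors.get_obs(); p=o['tool_pos']
overlay(s,'pics/o6.png',(226,266,205,250),p[0],p[1],p[2]-.0675,o['orientation'][2]+90)
"
```

```text
clock 9.8 pos [ 0.4482 -0.0635  0.1119] ori [-1.7990e+02  5.0000e-02 -1.0447e+02] F [-0.02  0.74 -0.86] M [-0.124  0.153  0.001] op 0.0239 j6 58.5
per row shift [-0.0005 -0.001  -0.0017] turn [-0.0001  0.0003 -0.0001] rows 1
```

View pics/o6.png

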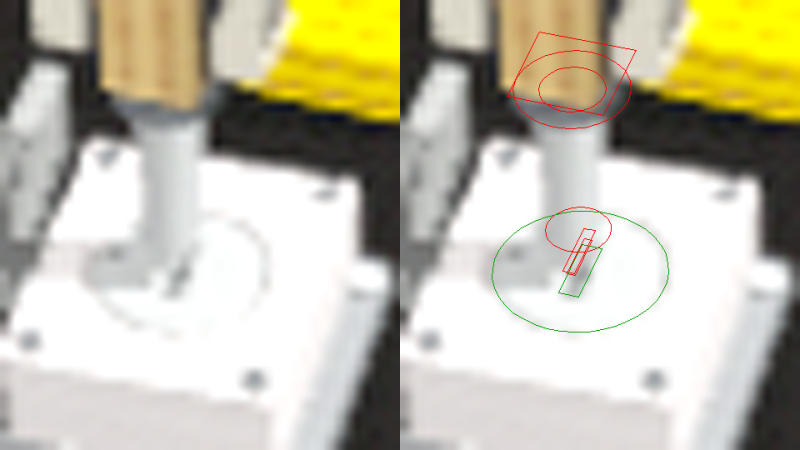

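Request:
send_rows --commands '[[1,[0,-0.004,-0.008],[0,0,0]],[1,[0,0,-0.008],[0,0,0]],[1,[0,0,0],[0,0,0]]]'

```text
clock: 10.15
tool_pos: [0.4485, -0.0645, 0.1079]
orientation: [-179.9, 0.1, -104.5]
force: [-0.8, 0.2, -1.2]
opening: 0.0241
```

```bash
python3 -c "
from ov import *
delta([.4481,-.0647,.105],-104.5,1)"
```

```text
clock 10.15 pos [ 0.4485 -0.0645  0.1079] ori [-1.7987e+02  6.0000e-02 -1.0446e+02] F [-0.78  0.22 -1.18] M [-0.1    0.188 -0.012] op 0.0241 j6 58.6
per row shift [-0.0015 -0.001  -0.0116] turn [-0.0001  0.0004 -0.0001] rows 1
```

Request:
send_rows --commands '[[1,[-0.001,-0.001,-0.008],[0,0,0]],[1,[0,0,-0.006],[0,0,0]],[1,[0,0,0],[0,0,0]]]'

```text
clock: 10.45
tool_pos: [0.4483, -0.0647, 0.1042]
orientation: [-179.9, 0.1, -104.5]
force: [0.3, 0.2, -2.1]
opening: 0.024
```

```bash
python3 -c "
from ov import *
delta([.4481,-.0647,.100],-104.5,1)"
```

```text
clock 10.45 pos [ 0.4483 -0.0647  0.1042] ori [-1.7986e+02  7.0000e-02 -1.0447e+02] F [ 0.29  0.23 -2.07] M [-0.     0.223 -0.008] op 0.024 j6 58.7
per row shift [-0.0009  0.0002 -0.0169] turn [-0.0001  0.0004 -0.0001] rows 1
```

Request:
send_rows --commands '[[1,[0,0,-0.006],[0,0,0]],[1,[0,0,-0.006],[0,0,0]],[1,[0,0,0],[0,0,0]]]'

```text
clock: 10.75
tool_pos: [0.4484, -0.0647, 0.101]
orientation: [-179.9, 0.1, -104.5]
force: [-0.1, -0.4, -0.7]
opening: 0.0242
```

```bash
python3 -c "
from ov import *
delta([.4481,-.0647,.100],-104.5,1)
s=snapshot('side'); np.savez('side5.npz',**s)
o=sensors.get_obs(); p=o['tool_pos']
overlay(s,'pics/o7.png',(226,266,205,250),p[0],p[1],p[2]-.0675,o['orientation'][2]+90)
"
```

```text
clock 10.75 pos [ 0.4484 -0.0647  0.101 ] ori [-1.7985e+02  7.0000e-02 -1.0446e+02] F [-0.11 -0.43 -0.7 ] M [-0.086  0.142  0.065] op 0.0242 j6 58.7
per row shift [-0.001   0.0002 -0.004 ] turn [-0.0001  0.0004 -0.0001] rows 1
```

View pics/o7.png

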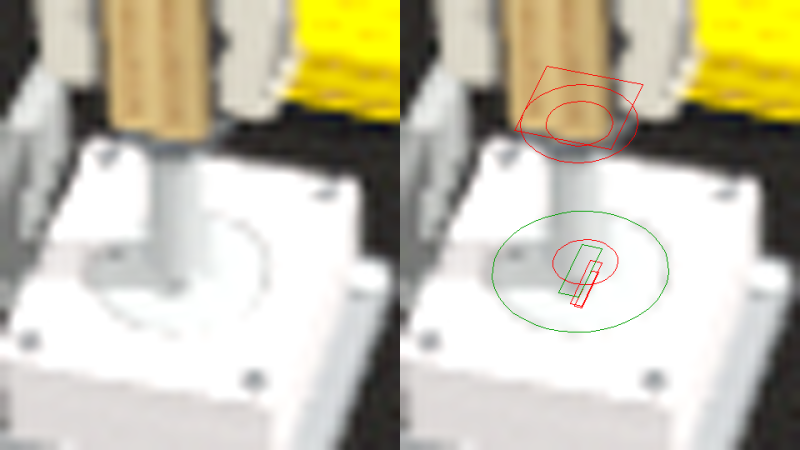

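Request:
send_rows --commands '[[1,[-0.0005,0,0],[0,0,-0.007]],[1,[0,0,0],[0,0,-0.007]]]'

```text
clock: 11.0
tool_pos: [0.4483, -0.0647, 0.1011]
orientation: [-179.8, 0.1, -109.6]
force: [-0.2, -0.4, -1.7]
opening: 0.0245
```

```bash
cat > rd.py <<'E'
from h import *
import sys
def rd(n=6,tx=.4483,ty=-.0647,tz=.101):
    M=[];F=[];T=[]
    for i in range(n):
        o=sensors.get_obs(); M.append(o["moment"]);F.append(o["force"]);T.append(o["tau"][5])
        if i<n-1: snapshot("side")
    o=sensors.get_obs(); p=o["tool_pos"]
    print("t",round(o["clock"],2),"pos",p.round(4),"ori",o["orientation"].round(2),"turned",round(np.radians(-104.46-o["orientation"][2]),3))
    print("F",np.mean(F,0).round(2),"M",np.mean(M,0).round(3),"Mz all",np.array(M)[:,2].round(3),"tau6",np.round(np.mean(T),4),np.round(np.std(T),4))
    a=R.from_euler('xyz',o["orientation"],degrees=True).as_matrix()[:,2]
    print("corr units",((np.array([tx,ty,tz])-p)/.25).round(4), "tilt corr",(np.cross(a,[0,0,-1])/(2*np.pi)).round(4))
if __name__=="__main__": rd(int(sys.argv[1]) if len(sys.argv)>1 else 6)
E
python3 rd.py
```

```text
t 11.25 pos [ 0.4483 -0.0647  0.1011] ori [-1.7984e+02  7.0000e-02 -1.0945e+02] turned 0.087
F [-0.12 -0.21 -1.08] M [-0.132  0.221 -0.01 ] Mz all [-0.005 -0.053  0.027  0.013 -0.002 -0.037] tau6 0.0373 0.4849
corr units [-0.0002  0.     -0.0005] tilt corr [-0.      0.0005  0.    ]
```

Request:
send_rows --commands '[[1,[0,0,-0.0005],[0,0.0005,-0.007]],[1,[0,0,0],[0,0,-0.007]]]'

```text
clock: 11.45
tool_pos: [0.4484, -0.0648, 0.1011]
orientation: [180.0, -0.0, -114.5]
force: [-0.4, -0.8, -1.4]
opening: 0.0239
```

```bash
python3 rd.py 6
```

```text
t 11.7 pos [ 0.4484 -0.0648  0.1011] ori [-180.      0.   -114.35] turned 0.173
F [ 0.29 -0.59 -0.72] M [-0.256  0.131  0.101] Mz all [0.124 0.103 0.132 0.03  0.117 0.102] tau6 -0.0478 0.4626
corr units [-0.0002  0.0004 -0.0003] tilt corr [-0.  0.  0.]
```

Request:
send_rows --commands '[[1,[0,0,0],[0,0,-0.007]],[1,[0,0,0],[0,0,-0.007]]]'

```text
clock: 11.9
tool_pos: [0.4484, -0.0648, 0.1011]
orientation: [-180.0, 0.0, -119.3]
force: [-0.1, 0.1, -1.2]
opening: 0.0241
```

```bash
python3 rd.py 6
```

```text
t 12.15 pos [ 0.4484 -0.0648  0.1011] ori [-1.7999e+02  1.0000e-02 -1.1923e+02] turned 0.258
F [ 0.06 -0.2  -1.22] M [-0.12   0.14   0.058] Mz all [0.033 0.051 0.058 0.041 0.103 0.066] tau6 -0.0245 0.453
corr units [-0.0004  0.0003 -0.0005] tilt corr [-0.  0.  0.]
```

Request:
send_rows --commands '[[1,[0,0,0],[0,0,-0.007]],[1,[0,0,0],[0,0,-0.007]],[1,[0,0,0],[0,0,-0.007]]]'

```text
clock: 12.45
tool_pos: [0.4484, -0.0648, 0.1011]
orientation: [-180.0, 0.0, -126.8]
force: [0.3, -1.1, -0.9]
opening: 0.0239
```

```bash
python3 rd.py 5
```

```text
t 12.65 pos [ 0.4484 -0.0648  0.1011] ori [-1.8000e+02  1.0000e-02 -1.2664e+02] turned 0.387
F [-0.03  0.13 -1.16] M [-0.022  0.169  0.089] Mz all [0.048 0.08  0.105 0.087 0.125] tau6 -0.0388 0.5037
corr units [-0.0002  0.0002 -0.0003] tilt corr [-0.  0.  0.]
```

Request:
send_rows --commands '[[1,[0,0,0],[0,0,-0.007]],[1,[0,0,0],[0,0,-0.007]]]'

```text
clock: 12.85
tool_pos: [0.4484, -0.0647, 0.1011]
orientation: [-180.0, 0.0, -131.6]
force: [0.4, -0.7, -1.0]
opening: 0.024
```

```bash
python3 rd.py 6
```

```text
t 13.1 pos [ 0.4484 -0.0647  0.1011] ori [-1.8000e+02  1.0000e-02 -1.3149e+02] turned 0.472
F [ 0.13  0.31 -1.06] M [0.023 0.144 0.105] Mz all [0.105 0.087 0.139 0.134 0.096 0.066] tau6 -0.0517 0.4438
corr units [-0.0002  0.0002 -0.0004] tilt corr [-0.  0.  0.]
```

Request:
send_rows --commands '[[1,[0,0,0],[0,0,-0.007]],[1,[0,0,0],[0,0,-0.007]]]'

```text
clock: 13.3
tool_pos: [0.4484, -0.0647, 0.1011]
orientation: [-180.0, 0.0, -136.5]
force: [0.4, 0.1, -1.3]
opening: 0.0241
```

```bash
python3 rd.py 8
```

```text
t 13.65 pos [ 0.4484 -0.0647  0.1011] ori [-1.7999e+02  1.0000e-02 -1.3640e+02] turned 0.557
F [ 0.2  -0.03 -1.08] M [0.083 0.142 0.086] Mz all [0.109 0.04  0.081 0.087 0.11  0.118 0.103 0.043] tau6 -0.054 0.3903
corr units [-0.0005  0.0001 -0.0005] tilt corr [-0.  0.  0.]
```

Request:
send_rows --commands '[[1,[0,0,0],[0,0,-0.007]],[1,[0,0,0],[0,0,-0.007]]]'

```text
clock: 13.85
tool_pos: [0.4484, -0.0647, 0.1011]
orientation: [-180.0, 0.0, -141.5]
force: [0.6, 0.1, -1.2]
opening: 0.0242
```

```bash
python3 rd.py 8
```

```text
t 14.2 pos [ 0.4484 -0.0647  0.1011] ori [-1.8000e+02  1.0000e-02 -1.4135e+02] turned 0.644
F [-0.03  0.21 -1.37] M [0.127 0.115 0.097] Mz all [0.181 0.108 0.102 0.086 0.059 0.036 0.143 0.058] tau6 -0.0543 0.3983
corr units [-0.0005  0.     -0.0004] tilt corr [-0.  0.  0.]
```

Request:
send_rows --commands '[[1,[0,0,0],[0,0,-0.007]],[1,[0,0,0],[0,0,-0.007]]]'

```text
clock: 14.4
tool_pos: [0.4484, -0.0647, 0.1011]
orientation: [-180.0, 0.0, -146.4]
force: [0.3, 0.6, -1.4]
opening: 0.0241
```

```bash
python3 rd.py 8
```

```text
t 14.75 pos [ 0.4484 -0.0647  0.1011] ori [-1.7999e+02  1.0000e-02 -1.4631e+02] turned 0.73
F [ 0.11  0.73 -1.15] M [0.206 0.096 0.115] Mz all [0.115 0.139 0.131 0.097 0.094 0.091 0.139 0.119] tau6 -0.0549 0.3991
corr units [-0.0005  0.     -0.0005] tilt corr [0. 0. 0.]
```

Request:
send_rows --commands '[[1,[0,0,0],[0,0,-0.007]],[1,[0,0,0],[0,0,-0.007]]]'

```text
clock: 14.95
tool_pos: [0.4484, -0.0647, 0.1011]
orientation: [-180.0, 0.0, -151.4]
force: [-0.3, -0.4, -0.9]
opening: 0.0238
```

```bash
python3 rd.py 8
```

```text
t 15.3 pos [ 0.4485 -0.0647  0.1011] ori [-1.7999e+02  1.0000e-02 -1.5127e+02] turned 0.817
F [ 0.3   0.65 -1.28] M [0.258 0.095 0.078] Mz all [0.071 0.079 0.073 0.084 0.074 0.071 0.082 0.092] tau6 -0.0558 0.3994
corr units [-0.0007 -0.0001 -0.0005] tilt corr [0. 0. 0.]
```

```bash
python3 -c "
from ov import *
s=snapshot('side')['color'];b=np.load('side0.npz')['color']
c=lambda q:cv2.resize(q[200:262,205:270],None,fx=6,fy=6,interpolation=cv2.INTER_CUBIC)
cv2.imwrite('pics/c8.png',np.hstack([c(b),c(s)]))"
```

```text
(no output)
```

View pics/c8.png

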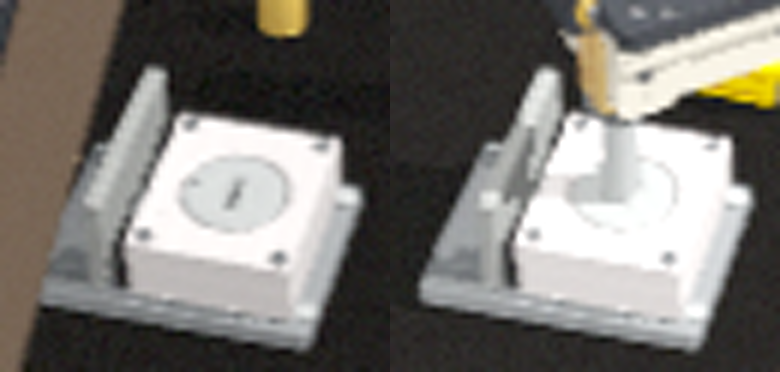

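Request:
send_rows --commands '[[1,[0,0,0],[0,0,-0.007]],[1,[0,0,0],[0,0,-0.007]]]'

```text
clock: 15.55
tool_pos: [0.4484, -0.0647, 0.1011]
orientation: [-180.0, 0.0, -156.4]
force: [0.2, 0.2, -0.8]
opening: 0.0242
```

```bash
python3 rd.py 8
```

```text
t 15.9 pos [ 0.4485 -0.0647  0.1011] ori [-1.7999e+02  1.0000e-02 -1.5625e+02] turned 0.904
F [ 0.08  0.71 -1.56] M [0.286 0.064 0.096] Mz all [0.139 0.067 0.063 0.104 0.073 0.094 0.107 0.12 ] tau6 -0.0553 0.4019
corr units [-0.0007 -0.0001 -0.0005] tilt corr [0. 0. 0.]
```

Request:
send_rows --commands '[[1,[-0.0005,0,0],[0,0,-0.007]],[1,[0,0,0],[0,0,-0.007]]]'

```text
clock: 16.1
tool_pos: [0.4485, -0.0646, 0.1011]
orientation: [-180.0, 0.0, -161.3]
force: [-0.5, 0.7, -1.1]
opening: 0.0239
```

```bash
python3 rd.py 8
```

```text
t 16.45 pos [ 0.4484 -0.0646  0.1011] ori [-1.7999e+02  3.0000e-02 -1.6121e+02] turned 0.99
F [ 0.01  0.44 -1.37] M [0.341 0.011 0.127] Mz all [0.151 0.117 0.154 0.149 0.12  0.114 0.117 0.095] tau6 -0.0873 0.4026
corr units [-0.0006 -0.0004 -0.0005] tilt corr [-0.      0.0001  0.    ]
```

Request:
send_rows --commands '[[1,[-0.0005,0,0],[0,0,-0.005]],[1,[0,0,0],[0,0,-0.005]]]'

```text
clock: 16.65
tool_pos: [0.4484, -0.0646, 0.1011]
orientation: [-180.0, 0.0, -164.8]
force: [-0.1, 0.9, -0.7]
opening: 0.0242
```

```bash
python3 rd.py 8
```

```text
t 17.0 pos [ 0.4484 -0.0646  0.1011] ori [-1.7999e+02  3.0000e-02 -1.6474e+02] turned 1.052
F [ 0.36  0.93 -1.68] M [ 0.37  -0.007  0.174] Mz all [0.174 0.16  0.176 0.152 0.176 0.182 0.234 0.138] tau6 -0.1452 0.2832
corr units [-0.0002 -0.0003 -0.0005] tilt corr [0.     0.0001 0.    ]
```

Request:
send_rows --commands '[[1,[0,0,0],[0,0,-0.005]]]'

```text
clock: 17.1
tool_pos: [0.4484, -0.0646, 0.1012]
orientation: [-180.0, 0.0, -166.5]
force: [-0.5, 1.3, -0.6]
opening: 0.0239
```

```bash
python3 rd.py 10
```

```text
t 17.55 pos [ 0.4484 -0.0646  0.1011] ori [-1.7999e+02  3.0000e-02 -1.6652e+02] turned 1.083
F [ 0.14  1.32 -1.25] M [0.5   0.065 0.185] Mz all [0.195 0.174 0.123 0.232 0.188 0.2   0.201 0.187 0.209 0.139] tau6 -0.1089 0.3378
corr units [-0.0004 -0.0005 -0.0006] tilt corr [0.     0.0001 0.    ]
```

Request:
send_rows --commands '[[1,[0,0,0],[0,0,0.006]],[1,[0,0,0],[0,0,0.006]],[1,[0,0,0],[0,0,0]]]'

```text
clock: 17.85
tool_pos: [0.4484, -0.0646, 0.1012]
orientation: [-180.0, 0.0, -162.1]
force: [0.7, 0.5, -0.8]
opening: 0.024
```

```bash
python3 rd.py 6
```

```text
t 18.1 pos [ 0.4484 -0.0646  0.1011] ori [-1.8000e+02  3.0000e-02 -1.6213e+02] turned 1.007
F [ 0.12  0.99 -0.96] M [0.444 0.032 0.057] Mz all [0.009 0.038 0.037 0.058 0.078 0.12 ] tau6 0.0965 0.1826
corr units [-0.0003 -0.0005 -0.0005] tilt corr [-0.      0.0001  0.    ]
```

Request:
send_rows --commands '[[1,[0,0,0],[0,0,0.003]],[1,[0,0,0.02],[0,0,0]],[1,[0,0,0.03],[0,0,0]],[1,[0,0,0.05],[0,0,0]],[1,[0,0,0.08],[0,0,0]],[1,[0,0,0.08],[0,0,0]],[1,[0,0,0.08],[0,0,0]],[1,[0,0,0],[0,0,0]],[1,[0,0,0],[0,0,0]]]'

```text
clock: 19.0
tool_pos: [0.4468, -0.066, 0.1928]
orientation: [-179.9, -0.1, -161.1]
force: [-0.1, -0.3, -1.3]
opening: 0.0243
```

```bash
python3 -c "
from rd import *
rd(2)
delta([.4384,-.2755,.19],-104.5,8)
s=snapshot('side'); np.savez('side6.npz',**s); s=s['color'];b=np.load('side0.npz')['color']
c=lambda q:cv2.resize(q[180:262,205:270],None,fx=6,fy=6,interpolation=cv2.INTER_CUBIC)
cv2.imwrite('pics/c9.png',np.hstack([c(b),c(s)]))"
```

```text
t 19.05 pos [ 0.447  -0.0661  0.1928] ori [-1.7991e+02 -5.0000e-02 -1.6105e+02] turned 0.988
F [-0.12 -0.35 -0.92] M [ 0.047  0.072 -0.04 ] Mz all [-0.072 -0.008] tau6 -0.0007 0.0019
corr units [ 0.0054  0.0054 -0.3673] tilt corr [ 0.0003 -0.      0.    ]
clock 19.05 pos [ 0.447  -0.0661  0.1928] ori [-1.7991e+02 -5.0000e-02 -1.6105e+02] F [-0.16 -0.36 -0.54] M [ 0.059  0.027 -0.008] op 0.0243 j6 2.1
per row shift [-0.0043 -0.1047 -0.0014] turn [0.     0.     0.0196] rows 8
```

View pics/c9.png

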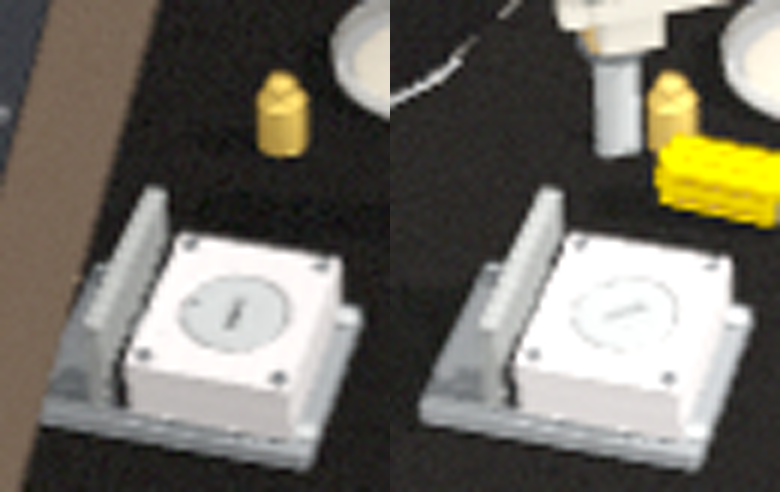

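Request:
send_rows --commands '[[1,[-0.004,-0.105,0],[0,0,0.0196]],[1,[-0.004,-0.105,0],[0,0,0.0196]],[1,[-0.004,-0.105,0],[0,0,0.0196]],[1,[-0.004,-0.105,0],[0,0,0.0196]],[1,[-0.004,-0.105,0],[0,0,0.0196]],[1,[-0.004,-0.105,0],[0,0,0.0196]],[1,[-0.004,-0.105,0],[0,0,0.0196]],[1,[-0.004,-0.105,0],[0,0,0.0196]],[1,[0,0,0],[0,0,0]],[1,[0,0,0],[0,0,0]]]'

```text
clock: 20.1
tool_pos: [0.4323, -0.2833, 0.1828]
orientation: [179.2, -0.4, -102.2]
force: [-0.1, 1.1, -1.8]
opening: 0.0242
```

```bash
python3 -c "
from rd import *
delta([.4386,-.2758,.16],-104.5,3)"
```

```text
clock 20.1 pos [ 0.4323 -0.2833  0.1828] ori [ 179.18   -0.42 -102.23] F [-0.11  1.09 -1.77] M [-0.028  0.119  0.016] op 0.0242 j6 88.7
per row shift [ 0.0084  0.0099 -0.0304] turn [ 0.0002 -0.0008 -0.0021] rows 3
```

Request:
send_rows --commands '[[1,[0.013,0.015,-0.03],[0.0003,-0.0012,-0.0032]],[1,[0.012,0.015,-0.03],[0.0003,-0.0012,-0.003]],[1,[0,0,-0.02],[0,0,0]],[1,[0,0,0],[0,0,0]],[1,[0,0,0],[0,0,0]]]'

```text
clock: 20.6
tool_pos: [0.4384, -0.2724, 0.1594]
orientation: [179.9, 0.1, -104.7]
force: [0.3, 0.5, -0.5]
opening: 0.0242
```

```bash
python3 -c "
from rd import *
delta([.4386,-.2758,.145],-104.5,1)"
```

```text
clock 20.6 pos [ 0.4384 -0.2724  0.1594] ori [ 1.7987e+02  5.0000e-02 -1.0473e+02] F [ 0.29  0.53 -0.48] M [-0.068  0.137  0.004] op 0.0242 j6 85.4
per row shift [ 0.0007 -0.0136 -0.0578] turn [-0.0002 -0.0003  0.0006] rows 1
```

Request:
send_rows --commands '[[1,[0,-0.014,-0.02],[-0.0002,-0.0003,0.0006]],[1,[0,0,-0.03],[0,0,0]],[1,[0,0,0],[0,0,0]],[1,[0,0,0],[0,0,0]]]'

```text
clock: 21.0
tool_pos: [0.4388, -0.2761, 0.1463]
orientation: [-179.9, 0.0, -104.5]
force: [0.3, 0.2, -0.1]
opening: 0.024
```

```bash
python3 -c "
from ov import *
delta([.4386,-.2758,.14],-104.5,1)
s=snapshot('side'); o=sensors.get_obs(); p=o['tool_pos']
S=s;
# stand hole circle drawn via cam circle trick: show overlay
import ov
overlay(s,'pics/r1.png',(312,356,185,260),p[0],p[1],p[2]-.0675,o['orientation'][2]+90,cam=(.4380,-.2755))"
```

```text
clock 21.0 pos [ 0.4388 -0.2761  0.1463] ori [-179.94    0.   -104.46] F [ 0.31  0.22 -0.15] M [-0.064  0.142  0.029] op 0.024 j6 86.0
per row shift [-0.0006  0.001  -0.0251] turn [ 0.      0.0002 -0.0001] rows 1
```

View pics/r1.png

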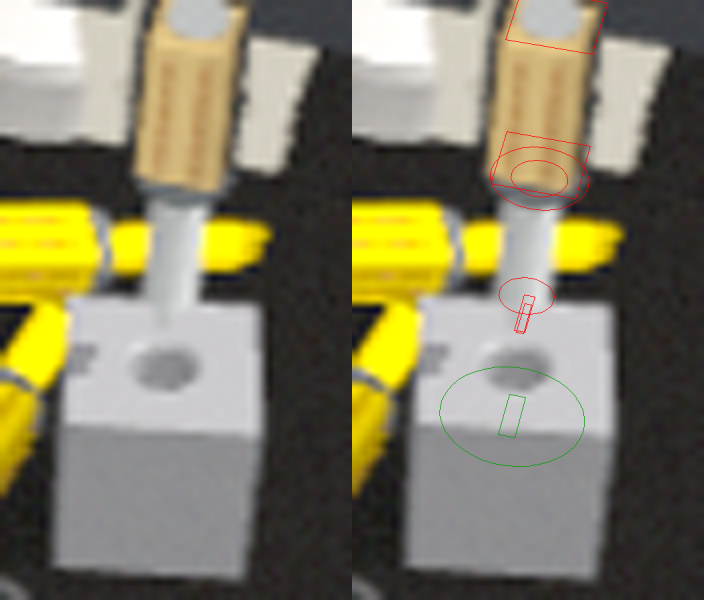

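Request:
send_rows --commands '[[1,[0,0.001,-0.03],[0,0,0]],[1,[0,0,-0.03],[0,0,0]],[1,[0,0,-0.02],[0,0,0]],[1,[0,0,0],[0,0,0]]]'

```text
clock: 21.45
tool_pos: [0.4386, -0.2758, 0.1245]
orientation: [-179.9, 0.0, -104.5]
force: [-0.9, 0.3, -1.8]
opening: 0.0238
```

```bash
python3 -c "
from rd import *
delta([.4388,-.2757,.12],-104.5,1)"
```

```text
clock 21.45 pos [ 0.4386 -0.2758  0.1245] ori [-1.7994e+02  1.0000e-02 -1.0448e+02] F [-0.86  0.29 -1.75] M [-0.019  0.204 -0.029] op 0.0238 j6 86.0
per row shift [ 0.0008  0.0004 -0.0181] turn [ 0.      0.0002 -0.    ] rows 1
```

Request:
send_rows --commands '[[1,[0,0,-0.02],[0,0,0]],[1,[0,0,-0.02],[0,0,0]],[1,[0,0,-0.02],[0,0,0]],[1,[0,0,0],[0,0,0]]]'

```text
clock: 21.85
tool_pos: [0.4386, -0.2758, 0.1081]
orientation: [-180.0, 0.0, -104.5]
force: [-0.2, 0.7, -1.8]
opening: 0.024
```

```bash
python3 -c "
from rd import *
delta([.4388,-.2757,.08],-104.5,1)"
```

```text
clock 21.85 pos [ 0.4386 -0.2758  0.1081] ori [-1.7995e+02  1.0000e-02 -1.0448e+02] F [-0.2   0.7  -1.84] M [-0.046  0.249  0.072] op 0.024 j6 86.0
per row shift [ 0.0008  0.0004 -0.1122] turn [ 0.      0.0001 -0.0001] rows 1
```

Shank is in the hole without resistance. Continuing down.

Request:
send_rows --commands '[[1,[0,0,-0.03],[0,0,0]],[1,[0,0,-0.03],[0,0,0]],[1,[0,0,-0.03],[0,0,0]],[1,[0,0,-0.015],[0,0,0]],[1,[0,0,0],[0,0,0]]]'

```text
clock: 22.35
tool_pos: [0.4385, -0.2758, 0.0792]
orientation: [-180.0, 0.0, -104.5]
force: [-0.7, -0.4, -0.0]
opening: 0.0244
```

```bash
python3 -c "
from rd import *
delta([.4388,-.2757,.0735],-104.5,1)"
```

```text
clock 22.35 pos [ 0.4385 -0.2758  0.0792] ori [-179.97    0.   -104.48] F [-0.71 -0.39 -0.03] M [-0.042  0.184 -0.028] op 0.0244 j6 86.0
per row shift [ 0.0013  0.0004 -0.023 ] turn [ 0.      0.0001 -0.0001] rows 1
```

Request:
send_rows --commands '[[1,[0,0,-0.01],[0,0,0]],[1,[0,0,-0.008],[0,0,0]],[1,[0,0,-0.005],[0,0,0]],[1,[0,0,-0.004],[0,0,0]]]'

```text
clock: 22.75
tool_pos: [0.4389, -0.276, 0.0733]
orientation: [-179.9, -0.0, -104.4]
force: [-5.0, 6.0, 20.2]
opening: 0.024
```

```bash
python3 -c "
from rd import *
delta([.4388,-.2757,.0735],-104.5,1)"
```

```text
clock 22.75 pos [ 0.4389 -0.276   0.0733] ori [-1.7993e+02 -2.0000e-02 -1.0444e+02] F [-5.04  5.99 20.24] M [ 2.344  2.358 -0.018] op 0.024 j6 86.0
per row shift [-0.0005  0.0012  0.0006] turn [ 0.0001  0.0002 -0.0002] rows 1
```

Request:
send_rows --commands '[[1,[0,0,0],[0,0,0]],[0,[0,0,0],[0,0,0]],[0,[0,0,0],[0,0,0]],[0,[0,0,0],[0,0,0]],[0,[0,0,0],[0,0,0]],[0,[0,0,0],[0,0,0]],[0,[0,0,0],[0,0,0]],[0,[0,0,0],[0,0,0]],[0,[0,0,0],[0,0,0]]]'

```text
clock: 23.65
tool_pos: [0.4398, -0.2763, 0.0743]
orientation: [-179.8, -0.0, -104.4]
force: [-0.2, -0.1, -0.1]
opening: 0.0823
```

```bash
python3 -c "
from rd import *
delta([.4388,-.2757,.0735],-104.5,1)
s=snapshot('side')
cv2.imwrite('pics/s9.png',cv2.resize(s['color'][140:260,260:420],None,fx=4.5,fy=4.5))"
```

```text
clock 23.65 pos [ 0.4398 -0.2763  0.0743] ori [-1.7980e+02 -3.0000e-02 -1.0443e+02] F [-0.18 -0.12 -0.08] M [-0.039  0.17   0.017] op 0.0823 j6 86.0
per row shift [-0.0042  0.0024 -0.0031] turn [ 0.0002  0.0005 -0.0002] rows 1
```

View pics/s9.png

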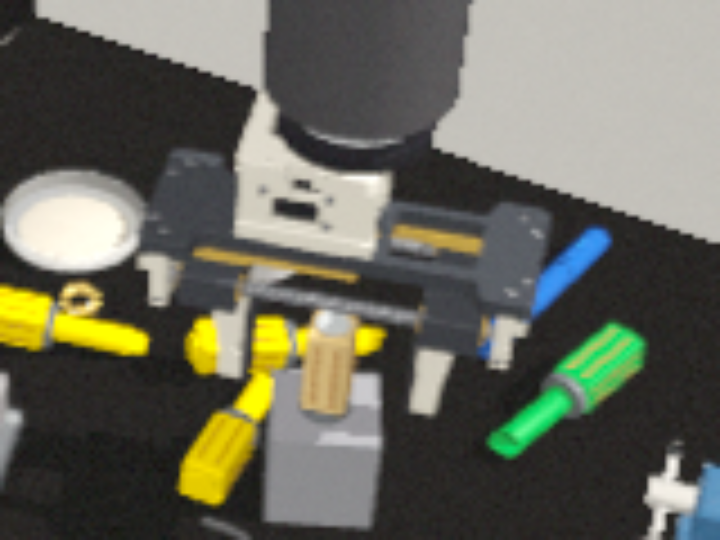

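Driver stands fully down. Retreat upward, then aside for a clear final look.

Request:
send_rows --commands '[[0,[0,0,0.06],[0,0,0]],[0,[0,0,0.1],[0,0,0]],[0,[0,0,0.14],[0,0,0]],[0,[0,0,0.14],[0,0,0]],[0,[0,0,0.1],[0,0,0]],[0,[-0.06,-0.12,0],[0,0,0]],[0,[-0.06,-0.12,0],[0,0,0]],[0,[-0.06,-0.12,0],[0,0,0]],[0,[-0.06,-0.12,0],[0,0,0]],[0,[-0.06,-0.12,0],[0,0,0]],[0,[-0.06,-0.12,0],[0,0,0]],[0,[-0.06,-0.12,0],[0,0,0]]]'

```text
clock: 24.9
tool_pos: [0.3313, -0.4903, 0.2163]
orientation: [-179.7, -0.1, -104.0]
force: [1.3, -0.4, -0.0]
opening: 0.0878
```

Request:
send_rows --commands '[[0,[-0.04,-0.1,0],[0,0,0]],[0,[-0.04,-0.1,0],[0,0,0]],[0,[0,0,0],[0,0,0]],[0,[0,0,0],[0,0,0]]]'

```text
clock: 25.3
tool_pos: [0.3072, -0.5452, 0.2148]
orientation: [-179.8, -0.1, -104.3]
force: [-0.2, -0.1, -0.0]
opening: 0.0877
```

```bash
python3 - <<'E'
from h import *
s=snapshot('side'); t=snapshot('top'); np.savez('side9.npz',**s); np.savez('top9.npz',**t); print(sensors.get_obs()["clock"])
a=cv2.resize(s['color'][180:270,200:360],None,fx=4.9,fy=4.9,interpolation=cv2.INTER_CUBIC)
cv2.imwrite('pics/f_s.png',a)
T0=np.load('top0.npz')
c=lambda q:cv2.resize(q['color'][195:245,215:290],None,fx=5.2,fy=5.2,interpolation=cv2.INTER_CUBIC)
b=np.hstack([c(T0),c(t)]); d=cv2.resize(t['color'][130:280,215:400],None,fx=1.8,fy=1.8)
cv2.imwrite('pics/f_t.png',b); cv2.imwrite('pics/f_t2.png',cv2.resize(t['color'][130:290,110:400],None,fx=2.7,fy=2.7))
E
```

```text
25.4
```

View pics/f_s.png

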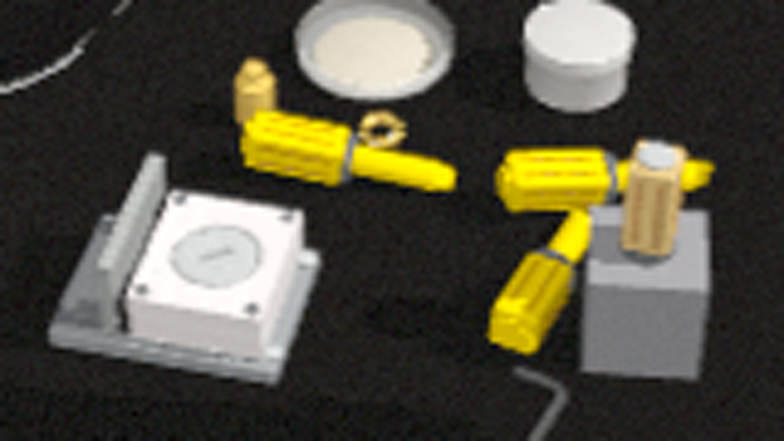

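View pics/f_t.png

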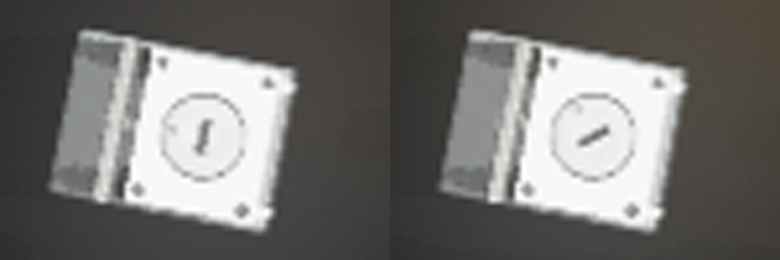

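View pics/f_t2.png

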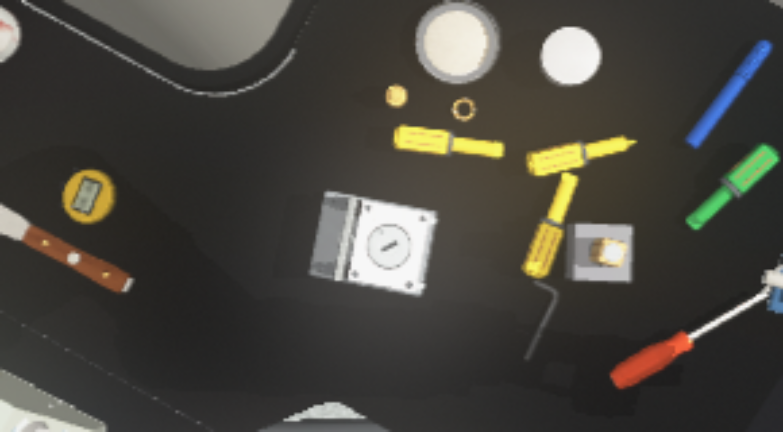

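```bash
python3 - <<'E'
from h import *
out=[]
def ang(g,n,ppm=10):
    gr=g.mean(2); yy,xx=np.mgrid[:n,:n]; r=np.hypot(yy-n/2,xx-n/2)/ppm
    base=np.median(gr[r<15]); w=np.clip(base-15-gr,0,None)*(r<11)
    X=-(yy-n/2)/ppm; Y=-(xx-n/2)/ppm
    C=np.cov(np.stack([X.ravel(),Y.ravel()]),aweights=w.ravel()); a=np.degrees(.5*np.arctan2(2*C[0,1],C[0,0]-C[1,1]))
    w2=np.clip(base-8-gr,0,None)*((r>13)&(r<18.5)); 
    return a,np.degrees(np.arctan2((w2*Y).sum(),(w2*X).sum())),(w*X).sum()/w.sum(),(w*Y).sum()/w.sum()
for f in("top0","top9","side0","side6","side9"):
    s=np.load(f+".npz"); g=ortho(s,.4481,-.0635,.04,.024,10000); print(f,np.round(ang(g,g.shape[0]),1))
    out.append(cv2.resize(g,(260,260)))
cv2.imwrite("pics/sl.png",np.vstack([np.hstack(out[:3]),np.hstack(out[3:]+[out[0]*0])]))
E
```

```text
top0 [-15.3  74.9   0.1  -0.1]
top9 [-63.2  26.4   0.4  -0.7]
side0 [-11.8  72.1  -1.5  -0.1]
side6 [-64.6  25.8   1.   -1.4]
side9 [-64.7  25.6   1.   -1.5]
```

View pics/sl.png

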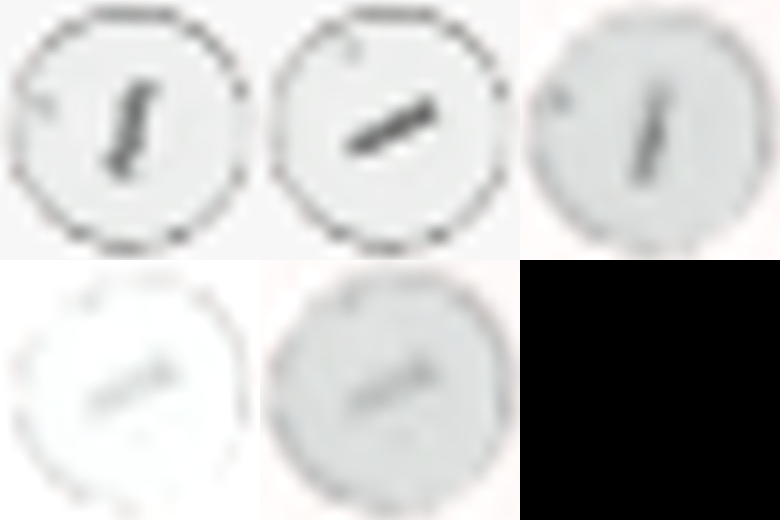

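```bash
python3 -c "
from h import *
print(order.close_job())"
```

```text
the job is handed in; nothing more can be done
None
```

I drew the panel onto its seal with the slot driver, put the driver back in its stand, and handed the job in at about 25.4 s. No verdict was returned.

- **Turning:** Torque on the driver stayed level at about 0.09–0.10 N m, then climbed at the seal to 0.127, 0.174 and about 0.185 N m. I stopped there, inside the 0.16–0.24 N m range for firm. I then eased the blade back within its play and lifted it out.
- **Last checks:**
  - The final pictures show the slot turned about 48° clockwise. It reads the same right after I lifted the driver and at the end, and the panel sits closer to the block.
  - The driver stopped on its collar at the height where I picked it up, with a brief push of about 20 N, and it stands upright.
  - The gripper is well clear, and the weight, tin and stopwatch are where they were.
- **What disagreed:**
  - At the tightest point the gripper's angle was about 12° ahead of where the slot ended up. Blade play explains about 6°. I put the rest down to the driver twisting slightly in the grip, because after I eased off the blade still bore on the tightening side of the slot, so I don't think the disc turned back.
  - The bolt pull is only estimated from the torque, at about 12 N; I could not read it directly.
- **Yellow look-alikes:** They stood upright in the first picture and were lying down by 1.5 s. The gripper was still well above them and read no contact force, so I don't believe I touched them.

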